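# Spin the seedling carousel for a scan and park it at the mark

### The job

With the hand crank on top, bring the seedling carousel up to about 12 turns a minute, counter-clockwise seen from above, and keep the carousel itself (not the crank: its clutch slips) between 10 and 14 turns a minute for 8 seconds without a break, then bring it to a standstill with its steel pointer facing the fixed pointer on the stand (tips within 2 cm), let go of the crank and move clear. It must never exceed 17 turns a minute nor run backwards. Do not touch the carousel's disc, column, pots or brake pad, only the crank, and do not push or knock over the jar, the glass and the two loose pots nearby.

Things in the scene. Friction and masses are not known exactly. Their poses are not given: they have to be found in the camera images.
- stand: Seedling scanning stand, fixed: grey square bed plate 340 x 340 mm, 20 mm thick, on the table. Origin on the table under the one vertical axis round which the carousel and, above it, the crank turn; z up. A white camera head on a post, top at about 190 mm, stands on the bed near x +150, y +150 mm.
- knob_mid (a point): Middle of the black crank knob, 226 mm above the table: an upright cylinder 30 mm wide, z 198 to 254 mm, turning freely on its pin, 70 mm from the axis. It can be gripped from above and carried round without turning the gripper. The steel crank arm below it lies at z 186 to 200 mm (nut on the axis to 208 mm). May start at any angle.
- carousel (a joint): Angle of the carousel (not the crank), rad, growing without limit counter-clockwise seen from above; may start anywhere from -3.1 to 3.1. At 0 and every full turn its pointer faces the fixed pointer. 12 turns a minute = 1.257 rad/s. It lags the crank, runs about 0.3 to 1.2 rad/s slower, and coasts on for some tenths of a radian once the crank is held still; held still, it stays.
- axis (a point): Point on that vertical axis, 226 mm above the table. The carousel: green disc 260 mm wide, z 56 to 72 mm, column, six pots (tops 114 mm, labels to 176 mm); nominal 5.0 kg, 0.031 kg m2, 0.7 to 1.4 times that. A viscous clutch drives it with 0.040 N m per rad/s of speed difference (crank minus carousel, coaxial, same sense); the crank's own inertia is negligible.
- pointer (a point): tip of the carousel's steel pointer, a pointed lug 22 mm wide sticking out of the green disc's rim at the end of a flat steel strip on the disc; 150 mm from the axis, 64 mm above the table
- pad: Felt brake pad, loose block 28 x 28 x 18 mm lying on the disc in a fixed guide on the stand's -y side (top 90 mm), 115 mm from the axis; origin at the centre of its underside. Nominal 0.025 kg; it brakes the carousel with about 0.017 N m (0.25 to 2.2 times that from stand to stand), besides bearing drag of 0.004 N m plus 0.004 N m per rad/s. To be left alone.
- mark (a point): tip of the fixed steel pointer on the stand's bed, 155 mm from the axis along the stand's +x, 66 mm above the table
- amber_jar: bystander, loose: brown glass jar with black lid, 80 mm wide, 120 mm tall; origin at the centre of its underside. To be left alone.
- beaker: bystander, loose: clear drinking glass, 60 mm wide, 70 mm tall; origin at the centre of its underside. To be left alone.
- pot_a: bystander, loose: grey peat pot with a seedling and label, 44 mm wide, 42 mm tall (105 mm with label), standing on the stand's bed near x -140, y -140 mm; origin at the centre of its underside. To be left alone.
- pot_b: bystander, loose: grey peat pot with a seedling and label, 44 mm wide, 42 mm tall (105 mm with label), standing on the stand's bed near x +140, y -140 mm; origin at the centre of its underside. To be left alone.

How it is judged (in metres and radians):
On the way, in this order (a step that is already met when the one before it is completed fails the run):
1. the carousel turns counter-clockwise at 10 to 14 turns a minute for 8 s without a break (velocity of joint carousel between 1.0472 and 1.46608 rad/s), for 8 s.
2. the carousel stands still with its pointer's tip within 22 mm of the fixed pointer's tip (horizontal distance between pointer and mark below 0.022 m and velocity of joint carousel between -0.05 and 0.05 rad/s), for 0.3 s.
At the end, for the whole second after the job is handed in: The carousel stands still (slower than 0.05 rad/s) with the tip of its pointer within 22 mm, seen from above, of the tip of the fixed pointer; the crank is released (all of step 2); the robot touches nothing.
It fails at once if the carousel exceeds 17 turns a minute (velocity of joint carousel above 1.78024 rad/s).
It fails at once if the carousel runs backwards (velocity of joint carousel below -0.12 rad/s).
It fails at once if the robot touches the carousel's disc, column, pots or brake pad (contact force between any of the fingers, the arm and carousel_c0 above 0.5 N or contact force between any of the fingers, the arm and carousel_c1 above 0.5 N or contact force between any of the fingers, the arm and carousel_c2 above 0.5 N or contact force between any of the fingers, the arm and carousel_c3 above 0.5 N or contact force between any of the fingers, the arm and carousel_c4 above 0.5 N or contact force between any of the fingers, the arm and carousel_c5 above 0.5 N or contact force between any of the fingers, the arm and carousel_c6 above 0.5 N or contact force between any of the fingers, the arm and carousel_c7 above 0.5 N or contact force between any of the fingers, the arm and carousel_c8 above 0.5 N or contact force between any of the fingers, the arm and carousel_c9 above 0.5 N or contact force between any of the fingers, the arm and pad above 0.5 N).
It fails at once if a bystander is pushed more than 40 mm or knocked over (distance of any of amber_jar, beaker, pot_a, pot_b from where it was at the start of the episode above 0.04 m or angle between any of amber_jar, beaker, pot_a, pot_b's own z axis and vertical above 0.5 rad).
It also fails if it takes over 64 s, if anything falls off the work surface, if the arm or the gripper's body presses on something with over 40 N, if the wrist force passes 120 N, or if a joint passes its speed limit or range.

### The arm

A 6-joint arm with a two-finger parallel gripper is mounted at the origin on the work surface. World frame = base frame: x ahead of the robot, y to its left, z up, the work surface at z = 0. Lengths are in mm, angles in rad, forces in N, time in s.
With the tool pointing down it reaches from about 300 to 775 mm from the base axis. Payload 14.6 kg.
Tool frame: the origin (TCP) lies midway between the tips of the shut fingers; the grasp point (between the pads) lies 19 mm behind it; z points along the fingers, y is the line along which they close (so a half turn about z gives the same grasp; the last joint's range is limited). The gripper opens to 85 mm and grips with 20 to 120 N. Pads are 22 mm wide; open, the fingers measure 114 mm over their backs; the gripper's body (76 mm by 85 mm) begins 54 mm behind the grasp point. The pads swing forward as they close: fully open they stand 13 mm farther back than shut.
Start: joints at [-1.168, 0.3, 1.521, -0, 1.321, -0.067], TCP at [248.981, -490.406, 231.281] pointing down, gripper open.
Joint ranges: [-3.03, 3.03], [-0.79, 2.21], [0.23, 2.52], [-1.04, 4.18], [0, 3.07], [-2.55, 2.55]. Speed limits (rad/s): [2.22, 2.22, 2.57, 3.14, 3.14, 3.14].

### API

Orientations are given as a unit quaternion [x, y, z, w].
In Python, from workcell import * gives the robot as it stands.
- The arm moves only by the tool move_arm, never from a script. Its argument "motion" is a list of rows, each an object with "translation": the shift along the tool's x, y, z in m, a list of three; "angular": the turn, a rotation vector about the tool's x, y, z in degrees, a list of three; "jaw": the finger opening in m, from 0 to 0.0854. In form: [{"translation": [tx, ty, tz], "angular": [wx, wy, wz], "jaw": jaw}, ...]. A call has 1 to 20 rows; each row shifts and turns the commanded pose from where the row before left it, along the tool's axes as they then stand; what a row does not reach is not made up. A row lasts 1/12 s, in which the tool goes at most 41.7 mm and 7.16 degrees, less where a joint would pass 70% of its speed; a pose out of reach is approached as far as the arm can. A call is refused whole if a number of a shift passes 0.0417 or a number of a turn 7.16, either way. A call with a gripper value outside its range is refused whole. The fingers move at their own pace and stop on an object; the grip force is fixed at half the most. Time passes only in rows, so rows that do not move let the fingers close. It gives the time, the measured TCP pose, the force, the opening and the grip force at its end, in the units of the state.
- read_state(): the state, without advancing time (a new reading comes with each control period).
- grab_frame(name): name is "side" or "top"; returns the picture (400x640x3 uint8, blue, green, red); there is no depth.
- camera_model(name): a dict with "fovy" (degrees; the focal length in pixels is half the picture's height over the tangent of half this angle, whatever the lens; pixels are square), "cx", "cy" (the principal point, pixels), "R" (3x3) and "t" (3): a world point X has camera coordinates R X + t. Camera axes: x right, y down, z forward; pixel columns grow to the right and rows downward; lengths in mm; the calibration is good to about 2 mm. A picture is of the moment at which its call begins. camera_model takes no time and is no camera call.
- finish_job(): hands the job in; it is judged then, once.
Trained networks look in the newest picture that a camera, given by its name, has taken for a name from the list of things; names that differ only in an ending like _2 or _b are one class to them, and where a whole thing is asked for, a point or a joint stands for the part that bears it (a point fixed in the world has none). Each returns a list of dicts, best first, with "score" (0 to 1); they miss things now and then, are a little off and sometimes report something else, mostly with a low value. They report only what shows in the picture. A call takes as long as a camera call.
- cut_out(camera, name): "pixels" (400x640 bool, what is visible of it) and "bbox" ([left, top, right, bottom] in pixels, round what is visible of it).
- pinpoint(camera, name): "at" ([column, row] in pixels: a listed point, or the origin of a listed thing).
The state is a dict: "time_s": time; "joint_pos": joint angles; "joint_velocities": joint speeds; "tau": joint torques, N m; "position": TCP position; "tcp_rot": TCP orientation; "wrist_force": force on the tool from outside, world axes, zero at the start; "wrist_torque": the same for the moment, N m; "width": finger opening in mm; "grip_force": force on a finger pad.
Only numpy, scipy, OpenCV 4.12 (cv2) and the standard library are available. Lean on these libraries where they do the work, as an engineer would, in place of code of your own. Each camera call takes 0.05 s, during which the arm holds its last target. There are 200 camera calls.

## Working session

There is one attempt and no reset: what is moved stays moved. The work goes in short steps, Python scripts to look and compute and a tool call to move; the robot and the scene stay as the last step left them, time stands still between calls to the robot, and variables do not carry over. Pictures are saved under pics/ and viewed, at most 10 in all, crops included, and the job is handed in when it is done.

Besides the shell and the picture viewer there is one more tool, called after ">>>" by a JSON object that holds its "name" and its "arguments", one argument or row to a line. move_arm: Moves the arm, as the interface text tells. Its arguments: {"type":"object","properties":{"motion":{"type":"array","items":{"type":"object","properties":{"translation":{"type":"array","items":{"type":"number"}},"angular":{"type":"array","items":{"type":"number"}},"jaw":{"type":"number"}}}}},"required":["motion"]}

```bash
mkdir -p pics; ls; cat > h.py <<'E'
from workcell import *
import numpy as np, cv2
def ray(cam,px):
    m=camera_model(cam); f=200/np.tan(np.radians(m["fovy"])/2)
    R=np.array(m["R"]);t=np.array(m["t"])
    d=R.T@np.array([(px[0]-m["cx"])/f,(px[1]-m["cy"])/f,1]); return -R.T@t,d
def atz(cam,px,z):
    c,d=ray(cam,px); return c+d*(z-c[2])/d[2]
def proj(cam,X):
    m=camera_model(cam); f=200/np.tan(np.radians(m["fovy"])/2)
    p=np.array(m["R"])@X+np.array(m["t"]); return f*p[0]/p[2]+m["cx"],f*p[1]/p[2]+m["cy"]
E
python3 - <<'E'
from h import *
s=read_state();print({k:np.round(v,3) for k,v in s.items()})
for c in("top","side"):
    cv2.imwrite(f"pics/{c}0.png",grab_frame(c))
    m=camera_model(c);print(c,m["fovy"],[round(float(x),1) for x in ray(c,(m["cx"],m["cy"]))[0]],np.round(m["R"],2).tolist())
    for n,z in(("knob_mid",226),("axis",226),("pointer",64),("mark",66),("stand",0),("amber_jar",0),("beaker",0),("pot_a",20),("pad",72)):
        print(n,[(round(float(r["score"]),2),np.round(r["at"],1).tolist(),np.round(atz(c,r["at"],z)[:2],1).tolist()) for r in pinpoint(c,n)[:3]])
print(read_state()["time_s"])
E
```

```text
pics
{'time_s': np.float64(0.0), 'joint_pos': array([-1.168,  0.301,  1.522,  0.   ,  1.321, -0.067]), 'joint_velocities': array([ 0.   , -0.   , -0.001, -0.001, -0.001, -0.001]), 'tau': array([ 1.0000e-03, -5.4350e+01, -3.6179e+01, -0.0000e+00,  4.0000e-03,
        0.0000e+00]), 'position': array([ 248.884, -490.187,  230.694]), 'tcp_rot': array([ 0.973,  0.233, -0.   , -0.001]), 'wrist_force': array([ 0.156,  0.337, -0.319]), 'wrist_torque': array([-0.03 , -0.029,  0.046]), 'grip_force': np.float64(0.0), 'width': np.float64(85.561)}
top 54.87164740104979 [475.3, -148.1, 995.8] [[0.0, -1.0, 0.0], [-0.99, -0.0, -0.13], [0.13, 0.0, -0.99]]
knob_mid [(0.72, [281.5, 212.5], [548.7, -74.9]), (0.36, [250.4, 214.8], [544.0, -12.6]), (0.23, [304.6, 286.7], [403.0, -122.2])]
axis [(0.89, [249.2, 213.3], [547.0, -10.1])]
pointer [(0.62, [206.3, 252.4], [467.8, 119.3])]
mark [(0.55, [274.1, 159.7], [694.7, -39.5]), (0.2, [306.2, 227.6], [527.5, -119.7])]
stand [(0.71, [433.3, 212.2], [571.9, -447.3]), (0.69, [267.3, 223.5], [541.6, -17.1])]
amber_jar [(0.9, [427.2, 255.5], [460.6, -427.6])]
beaker [(0.59, [434.3, 212.6], [570.8, -449.9])]
pot_a [(0.9, [303.6, 285.3], [387.1, -112.7]), (0.55, [329.9, 179.4], [654.1, -178.5])]
pad [(0.66, [305.5, 227.2], [528.2, -118.2])]
side 48.67101418032667 [530.9, 483.5, 864.4] [[-1.0, -0.02, -0.02], [-0.0, 0.74, -0.67], [0.03, -0.67, -0.74]]
knob_mid [(0.86, [320.4, 207.3], [542.7, -81.6])]
axis [(0.62, [358.1, 345.1], [482.7, 194.8]), (0.59, [316.1, 234.7], [549.7, -14.8])]
pointer []
mark [(0.91, [251.5, 270.7], [691.0, -41.1])]
stand [(0.81, [321.5, 296.2], [541.3, -19.3])]
amber_jar [(0.66, [353.8, 165.4], [453.6, -441.6]), (0.44, [360.3, 344.4], [461.1, 91.0])]
beaker [(0.8, [312.6, 162.7], [571.3, -452.6])]
pot_a [(0.95, [278.8, 234.7], [646.1, -174.9]), (0.79, [392.1, 255.3], [378.7, -116.4])]
pad [(0.57, [329.1, 237.6], [524.8, -126.9])]
1.0
```

View pics/top0.png

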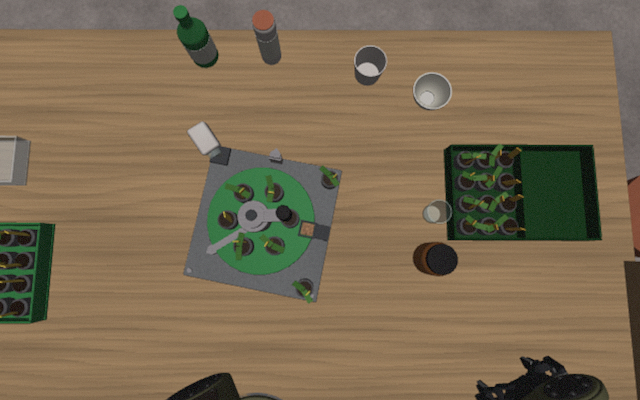

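View pics/side0.png

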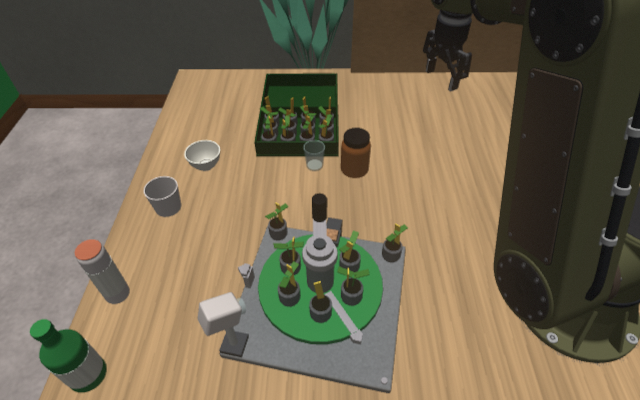

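The top view shows the stand centred near (253,215), with the knob at (286,212), the pointer tip at (208,252), the mark at (276,157) and the pad at (307,229). The jar and glass are at (436,258) and (434,212). Next I'll refine the geometry with a disc fit and a joint least-squares fit.

```bash
python3 - <<'E'
from h import *
from scipy.optimize import least_squares
P={}
for c in("top","side"):
    im=cv2.imread(f"pics/{c}0.png"); hsv=cv2.cvtColor(im,cv2.COLOR_BGR2HSV)
    m=cv2.inRange(hsv,(50,150,60),(75,255,255))
    n,l,st,ce=cv2.connectedComponentsWithStats(m)
    cand=[i for i in range(1,n) if 180<ce[i][0]<400 and 150<ce[i][1]<330]
    i=max(cand,key=lambda i:st[i][4])
    pts=np.argwhere(l==i)[:,::-1]
    X=np.array([atz(c,p,72)[:2] for p in pts]); hull=cv2.convexHull(X.astype(np.float32))[:,0]
    r=least_squares(lambda q:np.hypot(hull[:,0]-q[0],hull[:,1]-q[1])-130,[545,-14],loss="soft_l1",f_scale=1.5)
    rr=least_squares(lambda q:np.hypot(hull[:,0]-q[0],hull[:,1]-q[1])-q[2],[545,-14,130],loss="soft_l1",f_scale=1.5)
    print(c,st[i],np.round(r.x,1),np.round(rr.x,1),len(hull))
    P[c]=r.x
obs={"top":dict(knob=(281.5,212.5),axis=(249.2,213.3),pointer=(206.3,252.4),mark=(274.1,159.7),stand=(267.3,223.5),pad=(305.5,227.2)),
"side":dict(knob=(320.4,207.3),axis=(316.1,234.7),mark=(251.5,270.7),stand=(321.5,296.2),pad=(329.1,237.6))}
def pts(q):
    a,b,y,k,p=q; f=lambda r,t,z:np.array([a+r*np.cos(t),b+r*np.sin(t),z])
    return dict(knob=f(70,k,226),axis=f(0,0,226),pointer=f(150,p+y,64),mark=f(155,y,66),stand=f(0,0,0),pad=f(115,y-np.pi/2,72))
def res(q):
    o=pts(q); e=[]
    for c in obs:
        for n,px in obs[c].items(): e+=list(np.array(proj(c,o[n]))-px)
    for c in P: e+=list((P[c]-q[:2])*.7)
    return e
s=least_squares(res,[545,-14,-.17,-1.57,2.26],loss="soft_l1",f_scale=2)
print(np.round(s.x,3));o=pts(s.x)
for c in obs:
    for n,px in obs[c].items(): print(c,n,np.round(np.array(proj(c,o[n]))-px,1))
print(o["knob"])
E
```

```text
top [240 233   2   1   2] [644.   37.4] [610.8  37.3  96.9] 2Traceback (most recent call last):
  File "<stdin>", line 9, in <module>
ValueError: max() iterable argument is empty
```

```bash
cat > fit.py <<'E'
from h import *
from scipy.optimize import least_squares
P={}
for c in("top","side"):
    im=cv2.imread(f"pics/{c}0.png").astype(int)
    print(im[262,225] if c=="top" else im[300,270])
    m=((im[...,1]>im[...,2]+40)&(im[...,1]>im[...,0]+30)).astype(np.uint8)
    n,l,st,ce=cv2.connectedComponentsWithStats(m)
    cand=[i for i in range(1,n) if 180<ce[i][0]<400 and 150<ce[i][1]<330]
    i=max(cand,key=lambda i:st[i][4])
    pts=np.argwhere(l==i)[:,::-1]
    X=np.array([atz(c,p,72)[:2] for p in pts]); hull=cv2.convexHull(X.astype(np.float32))[:,0]
    r=least_squares(lambda q:np.hypot(hull[:,0]-q[0],hull[:,1]-q[1])-129,[545,-14],loss="soft_l1",f_scale=1.5)
    rr=least_squares(lambda q:np.hypot(hull[:,0]-q[0],hull[:,1]-q[1])-q[2],[545,-14,130],loss="soft_l1",f_scale=1.5)
    print(c,st[i],np.round(r.x,1),np.round(rr.x,1),len(hull))
    P[c]=rr.x[:2]
obs={"top":dict(knob=(281.5,212.5),axis=(249.2,213.3),pointer=(206.3,252.4),mark=(274.1,159.7),stand=(267.3,223.5),pad=(305.5,227.2)),
"side":dict(knob=(320.4,207.3),axis=(316.1,234.7),mark=(251.5,270.7),stand=(321.5,296.2),pad=(329.1,237.6))}
def pts(q):
    a,b,y,k,p=q; f=lambda r,t,z:np.array([a+r*np.cos(t),b+r*np.sin(t),z])
    return dict(knob=f(70,k,226),axis=f(0,0,226),pointer=f(150,p+y,64),mark=f(155,y,66),stand=f(0,0,0),pad=f(115,y-np.pi/2,72))
def res(q):
    o=pts(q); e=[]
    for c in obs:
        for n,px in obs[c].items(): e+=list(np.array(proj(c,o[n]))-px)
    for c in P: e+=list((P[c]-q[:2])*.7)
    return e
s=least_squares(res,[545,-14,-.17,-1.57,2.26],loss="soft_l1",f_scale=2)
print(np.round(s.x,3));o=pts(s.x)
for c in obs:
    for n,px in obs[c].items(): print(c,n,np.round(np.array(proj(c,o[n]))-px,1))
print(o["knob"])
E
python3 fit.py
```

```text
[88 96 86]Traceback (most recent call last):
  File "fit.py", line 12, in <module>
    X=np.array([atz(c,p,72)[:2] for p in pts]); hull=cv2.convexHull(X.astype(np.float32))[:,0]
                ~~~^^^^^^^^
  File "h.py", line 8, in atz
    c,d=ray(cam,px); return c+d*(z-c[2])/d[2]
        ~~~^^^^^^^^
  File "h.py", line 4, in ray
    m=camera_model(cam); f=200/np.tan(np.radians(m["fovy"])/2)
ValueError: time passes only in moves, steps and waits
```

```bash
sed -i 's/camera_model(cam)/CM(cam)/; 2a from functools import lru_cache\nCM=lru_cache(camera_model)' h.py; python3 fit.py
```

```text
[88 96 86]
top [ 207  168  107  106 5327] [545.7  -9.7] [546.   -9.6 127.9] 63
[ 77 141  64]
side [ 258  235   93  107 3809] [543.9 -10. ] [544.8  -9.4 128.1] 36
[ 5.45135e+02 -1.06060e+01 -1.87000e-01 -1.56600e+00  2.29500e+00]
top knob [2.8 1.6]
top axis [0.2 0.9]
top pointer [ 0.5 -0.2]
top mark [ 0.  -1.1]
top stand [-2.5 -1.4]
top pad [2.2 1.9]
side knob [-1.5  0.4]
side axis [2.5 1.8]
side mark [-3.1  0.6]
side stand [-1.8  3.5]
side pad [0.5 1.2]
[545.49405126 -80.6048794  226.        ]
```

>>> {"name": "move_arm", "arguments": {
  "motion": [
    {"translation": [0, 0, -0.014], "angular": [0, 0, 6.73], "jaw": 0.085},
    {"translation": [0, 0, -0.014], "angular": [0, 0, 6.73], "jaw": 0.085},
    {"translation": [0, 0, -0.014], "angular": [0, 0, 6.73], "jaw": 0.085},
    {"translation": [0, 0, -0.014], "angular": [0, 0, 6.73], "jaw": 0.085},
    {"translation": [0.0212, -0.0293, 0], "angular": [0, 0, 0], "jaw": 0.085},
    {"translation": [0.0212, -0.0293, 0], "angular": [0, 0, 0], "jaw": 0.085},
    {"translation": [0.0212, -0.0293, 0], "angular": [0, 0, 0], "jaw": 0.085},
    {"translation": [0.0212, -0.0293, 0], "angular": [0, 0, 0], "jaw": 0.085},
    {"translation": [0.0212, -0.0293, 0], "angular": [0, 0, 0], "jaw": 0.085},
    {"translation": [0.0212, -0.0293, 0], "angular": [0, 0, 0], "jaw": 0.085},
    {"translation": [0.0212, -0.0293, 0], "angular": [0, 0, 0], "jaw": 0.085},
    {"translation": [0.0212, -0.0293, 0], "angular": [0, 0, 0], "jaw": 0.085},
    {"translation": [0.0212, -0.0293, 0], "angular": [0, 0, 0], "jaw": 0.085},
    {"translation": [0.0212, -0.0293, 0], "angular": [0, 0, 0], "jaw": 0.085},
    {"translation": [0.0212, -0.0293, 0], "angular": [0, 0, 0], "jaw": 0.085},
    {"translation": [0.0212, -0.0293, 0], "angular": [0, 0, 0], "jaw": 0.085},
    {"translation": [0.0212, -0.0293, 0], "angular": [0, 0, 0], "jaw": 0.085},
    {"translation": [0.0212, -0.0293, 0], "angular": [0, 0, 0], "jaw": 0.085},
    {"translation": [0, 0, 0], "angular": [0, 0, 0], "jaw": 0.085},
    {"translation": [0, 0, 0], "angular": [0, 0, 0], "jaw": 0.085}
  ]
}}

```text
time_s: 2.67
position: [546.3, -78.9, 286.8]
tcp_rot: [1.0, 0.001, -0.0, -0.0]
wrist_force: [1.0, -0.3, -0.7]
width: 84.5
grip_force: 0.0
```

>>> {"name": "move_arm", "arguments": {
  "motion": [
    {"translation": [0, 0, 0.015], "angular": [0, 0, 0], "jaw": 0.085},
    {"translation": [0, 0, 0.018], "angular": [0, 0, 0], "jaw": 0.085},
    {"translation": [0, 0, 0.018], "angular": [0, 0, 0], "jaw": 0.085},
    {"translation": [0, 0, 0.012], "angular": [0, 0, 0], "jaw": 0.085},
    {"translation": [0, 0, 0.007], "angular": [0, 0, 0], "jaw": 0.06},
    {"translation": [0, 0, 0], "angular": [0, 0, 0], "jaw": 0.045},
    {"translation": [0, 0, 0], "angular": [0, 0, 0], "jaw": 0.04},
    {"translation": [0, 0, 0], "angular": [0, 0, 0], "jaw": 0.036},
    {"translation": [0, 0, 0], "angular": [0, 0, 0], "jaw": 0.032},
    {"translation": [0, 0, 0], "angular": [0, 0, 0], "jaw": 0.026},
    {"translation": [0, 0, 0], "angular": [0, 0, 0], "jaw": 0.026},
    {"translation": [0, 0, 0], "angular": [0, 0, 0], "jaw": 0.026}
  ]
}}

```text
time_s: 3.67
position: [546.2, -80.4, 218.3]
tcp_rot: [1.0, -0.0, 0.001, 0.0]
wrist_force: [0.4, -1.3, 6.5]
width: 28.9
grip_force: 58.9
```

```bash
python3 - <<'E'
from h import *
a=grab_frame("top");b=grab_frame("side")
v=np.hstack([a[120:320,150:400],b[120:320,200:450]]);cv2.imwrite("pics/g1.png",cv2.resize(v,(800,320),interpolation=cv2.INTER_CUBIC))
s=read_state();print({k:np.round(s[k],2) for k in("time_s","position","wrist_force","wrist_torque","width","grip_force")})
E
```

```text
{'time_s': np.float64(3.77), 'position': array([546.21, -80.4 , 218.31]), 'wrist_force': array([ 0.17, -1.02,  6.36]), 'wrist_torque': array([-0.19, -0.01,  0.  ]), 'width': np.float64(28.52), 'grip_force': np.float64(58.9)}
```

View pics/g1.png

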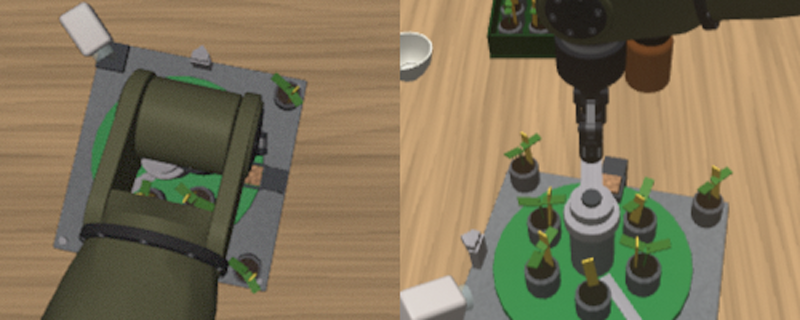

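The gripper holds the knob squarely: the width is 28.5 mm and the side forces are small. From the side the pointer strip shows at about (610,290) in the crop. Next come a row generator, an angle reader and a model fitter.

```bash
cat > gen.py <<'E'
import json,sys,os,numpy as np
# usage: gen.py w1xn1 w2xn2 ... ; a-bxn = ramp ; logs commanded crank speeds
S=json.load(open("st.json")) if os.path.exists("st.json") else dict(C=[545.2,-10.3],r=70,th=-1.56,p=[546.0,-80.3],log=[])
def expand(args):
    o=[]
    for a in args:
        v,n=a.split("x");n=int(n)
        if ":" in v: x,y=map(float,v.split(":"));o+=list(x+(y-x)*(np.arange(n)+1)/n)
        else:o+=[float(v)]*n
    return o
if __name__=="__main__":
    rows=[]
    for w in expand(sys.argv[1:]):
        S["th"]+=w/12; t=np.array(S["C"])+S["r"]*np.array([np.cos(S["th"]),np.sin(S["th"])])
        d=np.round(t-S["p"],1); S["p"]=list(np.array(S["p"])+d)
        rows.append({"translation":[round(d[0]/1000,4),round(-d[1]/1000,4),0],"jaw":0.026})
        S["log"].append([1/12,w])
    json.dump(S,open("st.json","w"))
    print(json.dumps(rows)); print(S["p"],S["th"])
E
cat > look.py <<'E'
from h import *
import json
YAW=-0.187
def strip(im,C=(545.2,-10.3),cam="side"):
    im=im.astype(float);A=np.arange(0,360,1.)
    sc=[]
    hsv=cv2.cvtColor(im.astype(np.uint8),cv2.COLOR_BGR2HSV)
    for a in np.radians(A):
        v=[]
        for r in np.arange(60,149,4):
            u=proj(cam,np.array([C[0]+r*np.cos(a),C[1]+r*np.sin(a),73 if r<128 else 70]))
            p=hsv[int(round(u[1])),int(round(u[0]))]
            v.append((p[1]<50)*(p[2]>115))
        sc.append(np.mean(v))
    return A,np.array(sc)
def ang(im,top=3):
    A,s=strip(im); s=np.convolve(np.r_[s[-2:],s,s[:2]],np.ones(5)/5,"valid")
    out=[]
    t=s.copy()
    for _ in range(top):
        i=int(t.argmax()); k=np.arange(i-6,i+7); w=np.clip(s[k%360]-.3*s[i],0,None)
        out.append((round(float(np.radians((k*w).sum()/max(w.sum(),1e-9))-YAW),3),round(float(s[i]),2)))
        t[np.arange(i-12,i+13)%360]=0
    return out
if __name__=="__main__":
    import sys
    im=grab_frame("side"); cv2.imwrite("pics/s%s.png"%sys.argv[1],im)
    s=read_state(); print(ang(im))
    print({k:np.round(s[k],2).tolist() for k in("time_s","position","wrist_force","wrist_torque","width")})
E
python3 -c "
from look import *
print(ang(cv2.imread('pics/side0.png')))"
python3 gen.py 0:1.9x10 1.9x10
```

```text
[(2.335, 0.98), (5.091, 0.68), (4.846, 0.61)]
[{"translation": [0.0011, -0.0, 0], "jaw": 0.026}, {"translation": [0.0022, -0.0001, 0], "jaw": 0.026}, {"translation": [0.0033, -0.0003, 0], "jaw": 0.026}, {"translation": [0.0044, -0.0006, 0], "jaw": 0.026}, {"translation": [0.0054, -0.0011, 0], "jaw": 0.026}, {"translation": [0.0064, -0.002, 0], "jaw": 0.026}, {"translation": [0.0071, -0.003, 0], "jaw": 0.026}, {"translation": [0.0077, -0.0044, 0], "jaw": 0.026}, {"translation": [0.0079, -0.006, 0], "jaw": 0.026}, {"translation": [0.0077, -0.008, 0], "jaw": 0.026}, {"translation": [0.0064, -0.0091, 0], "jaw": 0.026}, {"translation": [0.0048, -0.0099, 0], "jaw": 0.026}, {"translation": [0.0032, -0.0106, 0], "jaw": 0.026}, {"translation": [0.0015, -0.011, 0], "jaw": 0.026}, {"translation": [-0.0003, -0.0111, 0], "jaw": 0.026}, {"translation": [-0.002, -0.0109, 0], "jaw": 0.026}, {"translation": [-0.0037, -0.0104, 0], "jaw": 0.026}, {"translation": [-0.0053, -0.0097, 0], "jaw": 0.026}, {"translation": [-0.0067, -0.0088, 0], "jaw": 0.026}, {"translation": [-0.0081, -0.0076, 0], "jaw": 0.026}]
[np.float64(589.0), np.float64(44.29999999999999)] 0.8941666666666666
```

>>> {"name": "move_arm", "arguments": {
  "motion": [
    {"translation": [0.0011, 0, 0], "jaw": 0.026},
    {"translation": [0.0022, -0.0001, 0], "jaw": 0.026},
    {"translation": [0.0033, -0.0003, 0], "jaw": 0.026},
    {"translation": [0.0044, -0.0006, 0], "jaw": 0.026},
    {"translation": [0.0054, -0.0011, 0], "jaw": 0.026},
    {"translation": [0.0064, -0.002, 0], "jaw": 0.026},
    {"translation": [0.0071, -0.003, 0], "jaw": 0.026},
    {"translation": [0.0077, -0.0044, 0], "jaw": 0.026},
    {"translation": [0.0079, -0.006, 0], "jaw": 0.026},
    {"translation": [0.0077, -0.008, 0], "jaw": 0.026},
    {"translation": [0.0064, -0.0091, 0], "jaw": 0.026},
    {"translation": [0.0048, -0.0099, 0], "jaw": 0.026},
    {"translation": [0.0032, -0.0106, 0], "jaw": 0.026},
    {"translation": [0.0015, -0.011, 0], "jaw": 0.026},
    {"translation": [-0.0003, -0.0111, 0], "jaw": 0.026},
    {"translation": [-0.002, -0.0109, 0], "jaw": 0.026},
    {"translation": [-0.0037, -0.0104, 0], "jaw": 0.026},
    {"translation": [-0.0053, -0.0097, 0], "jaw": 0.026},
    {"translation": [-0.0067, -0.0088, 0], "jaw": 0.026},
    {"translation": [-0.0081, -0.0076, 0], "jaw": 0.026}
  ]
}}

```text
schema error: expected keys translation, angular, jaw
```

```bash
python3 look.py 1
```

```text
[(2.331, 1.0), (5.109, 0.7), (4.829, 0.61)]
{'time_s': 3.82, 'position': [546.21, -80.39, 218.29], 'wrist_force': [0.39, -1.22, 7.53], 'wrist_torque': [-0.19, 0.02, -0.02], 'width': 28.42}
```

>>> {"name": "move_arm", "arguments": {
  "motion": [
    {"translation": [0.0011, 0, 0], "angular": [0, 0, 0], "jaw": 0.026},
    {"translation": [0.0022, -0.0001, 0], "angular": [0, 0, 0], "jaw": 0.026},
    {"translation": [0.0033, -0.0003, 0], "angular": [0, 0, 0], "jaw": 0.026},
    {"translation": [0.0044, -0.0006, 0], "angular": [0, 0, 0], "jaw": 0.026},
    {"translation": [0.0054, -0.0011, 0], "angular": [0, 0, 0], "jaw": 0.026},
    {"translation": [0.0064, -0.002, 0], "angular": [0, 0, 0], "jaw": 0.026},
    {"translation": [0.0071, -0.003, 0], "angular": [0, 0, 0], "jaw": 0.026},
    {"translation": [0.0077, -0.0044, 0], "angular": [0, 0, 0], "jaw": 0.026},
    {"translation": [0.0079, -0.006, 0], "angular": [0, 0, 0], "jaw": 0.026},
    {"translation": [0.0077, -0.008, 0], "angular": [0, 0, 0], "jaw": 0.026},
    {"translation": [0.0064, -0.0091, 0], "angular": [0, 0, 0], "jaw": 0.026},
    {"translation": [0.0048, -0.0099, 0], "angular": [0, 0, 0], "jaw": 0.026},
    {"translation": [0.0032, -0.0106, 0], "angular": [0, 0, 0], "jaw": 0.026},
    {"translation": [0.0015, -0.011, 0], "angular": [0, 0, 0], "jaw": 0.026},
    {"translation": [-0.0003, -0.0111, 0], "angular": [0, 0, 0], "jaw": 0.026},
    {"translation": [-0.002, -0.0109, 0], "angular": [0, 0, 0], "jaw": 0.026},
    {"translation": [-0.0037, -0.0104, 0], "angular": [0, 0, 0], "jaw": 0.026},
    {"translation": [-0.0053, -0.0097, 0], "angular": [0, 0, 0], "jaw": 0.026},
    {"translation": [-0.0067, -0.0088, 0], "angular": [0, 0, 0], "jaw": 0.026},
    {"translation": [-0.0081, -0.0076, 0], "angular": [0, 0, 0], "jaw": 0.026}
  ]
}}

```text
time_s: 5.48
position: [588.7, 44.5, 218.3]
tcp_rot: [1.0, 0.0, 0.001, 0.0]
wrist_force: [-3.8, -6.5, 6.5]
width: 29.1
grip_force: 59.0
```

```bash
sed -i 's/"jaw":0.026/"angular":[0,0,0],"jaw":0.026/' gen.py; python3 look.py 2; cat st.json | head -c 200
```

```text
[(3.089, 0.82), (5.1, 0.78), (4.725, 0.57)]
{'time_s': 5.53, 'position': [587.48, 45.4, 218.29], 'wrist_force': [-4.47, -2.64, 8.65], 'wrist_torque': [-0.67, 0.67, 0.04], 'width': 28.69}
{"C": [545.2, -10.3], "r": 70, "th": 0.8941666666666666, "p": [589.0, 44.29999999999999], "log": [[0.08333333333333333, 0.19], [0.08333333333333333, 0.38], [0.08333333333333333, 0.57], [0.083333333333
```

```bash
cat > model.py <<'E'
import json,numpy as np
from scipy.optimize import least_squares
def sim(log,J,T,th0,w=0.0,dt=1/600):
    th=th0;t=0;out=[]
    for d,W in log:
        for _ in range(max(1,round(d/dt))):
            tq=0.04*(W-w)-0.004*w
            if w<=1e-6 and abs(tq)<=T+.004: w=0;
            else:
                w+=dt*(tq-(T+.004)*np.sign(w if w>1e-6 else tq))/J
                if W<=0 and w<0:w=0
            th+=w*dt;t+=dt
        out.append((t,th,w))
    return np.array(out)
def fit(log,meas):  # meas: list (log index count, unwrapped angle)
    f=lambda q:[(sim(log[:n],q[0],q[1],meas[0][1])[-1,1]-a)/.03 for n,a in meas[1:]]+[(q[0]-.031)/.006,(q[1]-.017)/.015]
    r=least_squares(f,[.031,.017],diff_step=.02,bounds=([.02,.003],[.046,.04]));return r.x,np.round(np.array(r.fun)*.03,3)
E
python3 - <<'E'
from model import *
import json
S=json.load(open("st.json"));L=S["log"]
q,r=fit(L,[(0,2.331),(20,3.089)]);print(q,r)
S["meas"]=[[0,2.331],[20,3.089]]
L.append([.05,0]);json.dump(S,open("st.json","w"))
print(sim(L,*q,2.331)[-2:])
E
```

```text
[0.03102691 0.01724332] [0. 0. 0.]
[[1.66666667 3.08904866 1.00303582]
 [1.71666667 3.13653994 0.90121293]]
```

```bash
cat > plan.py <<'E'
import sys
from model import *; from gen import expand
S=json.load(open("st.json"));L=S["log"];q,r=fit(L,S["meas"]);print("J,T",np.round(q,4),r)
new=[[1/12,w] for w in expand(sys.argv[1:])]
for qq in (q,(q[0]*.9,q[1]*.85),(q[0]*1.1,q[1]*1.15)):
    o=sim(L+new+[[.05,0]],*qq,S["meas"][0][1])
    print(np.round(o[len(L)-1:,2],2).tolist(), "end", np.round(o[-2:,1],3), "mod",np.round(o[-2:,1]%(2*np.pi),3))
E
python3 plan.py 2.4x3 1.95x17; cp st.json st1.json; python3 gen.py 2.4x3 1.95x17
```

```text
J,T [0.031  0.0172] [0. 0. 0.]
[0.9, 0.99, 1.07, 1.14, 1.16, 1.17, 1.18, 1.2, 1.21, 1.22, 1.22, 1.23, 1.24, 1.24, 1.25, 1.25, 1.26, 1.26, 1.26, 1.27, 1.27, 1.15] end [5.129 5.19 ] mod [5.129 5.19 ]
[0.98, 1.08, 1.16, 1.23, 1.25, 1.26, 1.27, 1.28, 1.29, 1.3, 1.3, 1.31, 1.31, 1.32, 1.32, 1.33, 1.33, 1.33, 1.33, 1.33, 1.34, 1.2] end [5.366 5.429] mod [5.366 5.429]
[0.82, 0.91, 0.98, 1.05, 1.07, 1.08, 1.1, 1.11, 1.12, 1.14, 1.15, 1.15, 1.16, 1.17, 1.18, 1.18, 1.19, 1.19, 1.19, 1.2, 1.2, 1.09] end [4.905 4.963] mod [4.905 4.963]
[{"translation": [-0.0117, -0.0076, 0], "angular": [0, 0, 0], "jaw": 0.026}, {"translation": [-0.013, -0.0051, 0], "angular": [0, 0, 0], "jaw": 0.026}, {"translation": [-0.0137, -0.0025, 0], "angular": [0, 0, 0], "jaw": 0.026}, {"translation": [-0.0114, 0.0001, 0], "angular": [0, 0, 0], "jaw": 0.026}, {"translation": [-0.0112, 0.0018, 0], "angular": [0, 0, 0], "jaw": 0.026}, {"translation": [-0.0108, 0.0037, 0], "angular": [0, 0, 0], "jaw": 0.026}, {"translation": [-0.01, 0.0054, 0], "angular": [0, 0, 0], "jaw": 0.026}, {"translation": [-0.009, 0.0069, 0], "angula
[... 303 characters left out ...]
[0, 0, 0], "jaw": 0.026}, {"translation": [-0.0012, 0.0113, 0], "angular": [0, 0, 0], "jaw": 0.026}, {"translation": [0.0007, 0.0114, 0], "angular": [0, 0, 0], "jaw": 0.026}, {"translation": [0.0025, 0.0111, 0], "angular": [0, 0, 0], "jaw": 0.026}, {"translation": [0.0042, 0.0105, 0], "angular": [0, 0, 0], "jaw": 0.026}, {"translation": [0.0059, 0.0097, 0], "angular": [0, 0, 0], "jaw": 0.026}, {"translation": [0.0074, 0.0086, 0], "angular": [0, 0, 0], "jaw": 0.026}, {"translation": [0.0087, 0.0073, 0], "angular": [0, 0, 0], "jaw": 0.026}, {"translation": [0.0098, 0.0059, 0], "angular": [0, 0, 0], "jaw": 0.026}]
[np.float64(514.3999999999999), np.float64(-73.20000000000002)] 4.256666666666667
```

>>> {"name": "move_arm", "arguments": {
  "motion": [
    {"translation": [-0.0117, -0.0076, 0], "angular": [0, 0, 0], "jaw": 0.026},
    {"translation": [-0.013, -0.0051, 0], "angular": [0, 0, 0], "jaw": 0.026},
    {"translation": [-0.0137, -0.0025, 0], "angular": [0, 0, 0], "jaw": 0.026},
    {"translation": [-0.0114, 0.0001, 0], "angular": [0, 0, 0], "jaw": 0.026},
    {"translation": [-0.0112, 0.0018, 0], "angular": [0, 0, 0], "jaw": 0.026},
    {"translation": [-0.0108, 0.0037, 0], "angular": [0, 0, 0], "jaw": 0.026},
    {"translation": [-0.01, 0.0054, 0], "angular": [0, 0, 0], "jaw": 0.026},
    {"translation": [-0.009, 0.0069, 0], "angular": [0, 0, 0], "jaw": 0.026},
    {"translation": [-0.0078, 0.0083, 0], "angular": [0, 0, 0], "jaw": 0.026},
    {"translation": [-0.0063, 0.0094, 0], "angular": [0, 0, 0], "jaw": 0.026},
    {"translation": [-0.0047, 0.0104, 0], "angular": [0, 0, 0], "jaw": 0.026},
    {"translation": [-0.003, 0.0109, 0], "angular": [0, 0, 0], "jaw": 0.026},
    {"translation": [-0.0012, 0.0113, 0], "angular": [0, 0, 0], "jaw": 0.026},
    {"translation": [0.0007, 0.0114, 0], "angular": [0, 0, 0], "jaw": 0.026},
    {"translation": [0.0025, 0.0111, 0], "angular": [0, 0, 0], "jaw": 0.026},
    {"translation": [0.0042, 0.0105, 0], "angular": [0, 0, 0], "jaw": 0.026},
    {"translation": [0.0059, 0.0097, 0], "angular": [0, 0, 0], "jaw": 0.026},
    {"translation": [0.0074, 0.0086, 0], "angular": [0, 0, 0], "jaw": 0.026},
    {"translation": [0.0087, 0.0073, 0], "angular": [0, 0, 0], "jaw": 0.026},
    {"translation": [0.0098, 0.0059, 0], "angular": [0, 0, 0], "jaw": 0.026}
  ]
}}

```text
time_s: 7.2
position: [514.8, -73.7, 218.3]
tcp_rot: [1.0, -0.0, 0.001, 0.0]
wrist_force: [1.4, 3.9, 6.1]
width: 28.5
grip_force: 59.7
```

```bash
python3 look.py 3
```

```text
[(4.733, 0.9), (5.08, 0.62), (5.347, 0.54)]
{'time_s': 7.25, 'position': [516.22, -74.25, 218.25], 'wrist_force': [0.63, -1.81, 7.05], 'wrist_torque': [-0.26, 0.03, 0.02], 'width': 28.46}
```

View pics/s3.png

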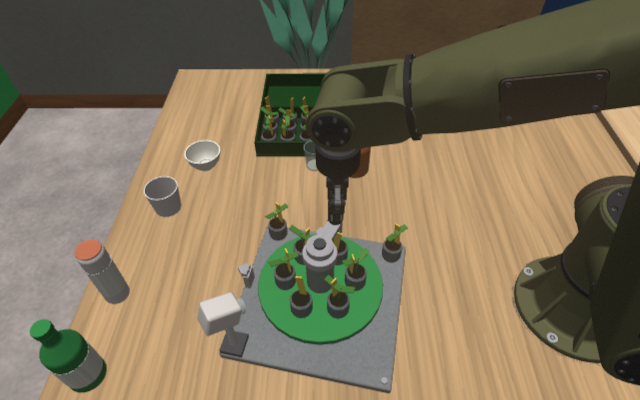

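The pointer is now hidden behind the column and pad, so the 4.73 reading is false (it is the crank arm). I'll add phase tracking from the six pots, modulo 60°.

```bash
cat > pots.py <<'E'
from h import *
C=(545.2,-10.3);YAW=-0.187
def score(dark,phi,R,r=19):
    v=[]
    for k in range(6):
        a=phi+k*np.pi/3; 
        if np.sin(a)<-0.35: continue      # rear pots hidden
        c=np.array([C[0]+R*np.cos(a),C[1]+R*np.sin(a)])
        for z in (78,86,94,102,110):
            for b in np.radians([30,60,90,120,150]):
                for rr,s in((r*.85,1),(r+7,-1)):
                    u=proj("side",np.array([c[0]+rr*np.cos(b),c[1]+rr*np.sin(b),z]))
                    if s<0 and b not in (np.radians(30),np.radians(150)): continue
                    v.append(s*dark[int(round(u[1])),int(round(u[0]))])
    return np.sum(v)/len(v)
def phase(im,Rs=(85,)):
    h=cv2.cvtColor(im,cv2.COLOR_BGR2HSV); d=((h[...,2]<95)&(h[...,1]<110)).astype(float); d=cv2.GaussianBlur(d,(3,3),0)
    g=np.radians(np.arange(0,60,1.)); best=[]
    for R in Rs:
        s=np.array([score(d,p,R) for p in g]); i=int(s.argmax()); k=np.arange(i-5,i+6); w=np.clip(s[k%60]-.6*s[i],0,None)
        best.append((R,round(float(np.radians((k*w).sum()/w.sum())-YAW)%(np.pi/3),3),round(float(s[i]),2)))
    return best
if __name__=="__main__":
    import sys
    for n in sys.argv[1:]: print(n,phase(cv2.imread(f"pics/{n}.png"),range(70,100,5)))
E
python3 pots.py side0 s1 s2 s3
```

```text
side0 [(70, 0.751, 0.65), (75, 0.748, 0.62), (80, 0.748, 0.47), (85, 0.747, 0.32), (90, 0.793, 0.2), (95, 0.873, 0.11)]
s1 [(70, 0.752, 0.6), (75, 0.747, 0.57), (80, 0.749, 0.45), (85, 0.745, 0.31), (90, 0.793, 0.19), (95, 0.874, 0.1)]
s2 [(70, 0.466, 0.54), (75, 0.466, 0.54), (80, 0.453, 0.42), (85, 0.438, 0.28), (90, 0.457, 0.18), (95, 0.495, 0.1)]
s3 [(70, 0.205, 0.58), (75, 0.217, 0.55), (80, 0.178, 0.44), (85, 0.174, 0.31), (90, 0.17, 0.2), (95, 0.182, 0.11)]
```

```bash
cat >> model.py <<'E'
def addmeas(a,pause=1):
    S=json.load(open("st.json"));S["meas"].append([len(S["log"]),a]);S["log"].append([.05,0]);json.dump(S,open("st.json","w"))
E
python3 -c "
from model import *
addmeas(0.205+.528+4*np.pi/3)"
python3 plan.py 2.5x3 2.1x17
```

```text
J,T [0.0241 0.0238] [-0.029  0.011 -0.034  0.014]
[0.98, 1.08, 1.16, 1.22, 1.23, 1.24, 1.24, 1.25, 1.25, 1.26, 1.26, 1.26, 1.26, 1.27, 1.27, 1.27, 1.27, 1.27, 1.27, 1.27, 1.27, 1.11] end [7.047 7.106] mod [0.763 0.823]
[1.05, 1.15, 1.24, 1.32, 1.32, 1.33, 1.33, 1.34, 1.34, 1.34, 1.35, 1.35, 1.35, 1.35, 1.35, 1.35, 1.35, 1.35, 1.36, 1.36, 1.36, 1.17] end [7.469 7.532] mod [1.186 1.249]
[0.91, 1.0, 1.07, 1.13, 1.14, 1.15, 1.15, 1.16, 1.16, 1.17, 1.17, 1.18, 1.18, 1.18, 1.18, 1.18, 1.19, 1.19, 1.19, 1.19, 1.19, 1.04] end [6.635 6.691] mod [0.352 0.408]
```

```bash
python3 gen.py 2.5x3 2.1x17
```

```text
[{"translation": [0.0137, 0.005, 0], "angular": [0, 0, 0], "jaw": 0.026}, {"translation": [0.0144, 0.002, 0], "angular": [0, 0, 0], "jaw": 0.026}, {"translation": [0.0145, -0.0009, 0], "angular": [0, 0, 0], "jaw": 0.026}, {"translation": [0.0118, -0.0031, 0], "angular": [0, 0, 0], "jaw": 0.026}, {"translation": [0.0111, -0.0051, 0], "angular": [0, 0, 0], "jaw": 0.026}, {"translation": [0.0101, -0.007, 0], "angular": [0, 0, 0], "jaw": 0.026}, {"translation": [0.0087, -0.0086, 0], "angular": [0, 0, 0], "jaw": 0.026}, {"translation": [0.007, -0.01, 0], "angular": [0, 0, 0], "jaw": 0.026}, {"translation": [0.0052, -0.0111, 0], "angular": [0, 0, 0], "jaw": 0.026}, {"translation": [0.0032, -0.0118, 0], "angular": [0, 0, 0], "jaw": 0.026}, {"translation": [0.0011, -0.0122, 0], "angular": [0, 0, 0], "jaw": 0.026}, {"translation": [-0.0011, -0.0122, 0], "angular": [0, 0, 0], "jaw": 0.026}, {"translation": [-0.0031, -0.0118, 0], "angular": [0, 0, 0], "jaw": 0.026}, {"translation": [-0.0052, -0.0111, 0], "angular": [0, 0, 0], "jaw": 0.026}, {"translation": [-0.007, -0.01, 0], "angular": [0, 0, 0], "jaw": 0.026}, {"translation": [-0.0086, -0.0087, 0], "angular": [0, 0, 0], "jaw": 0.026}, {"translation": [-0.0101, -0.007, 0], "angular": [0, 0, 0], "jaw": 0.026}, {"translation": [-0.0111, -0.0051, 0], "angular": [0, 0, 0], "jaw": 0.026}, {"translation": [-0.0118, -0.0032, 0], "angular": [0, 0, 0], "jaw": 0.026}, {"translation": [-0.0122, -0.001, 0], "angular": [0, 0, 0], "jaw": 0.026}]
[np.float64(544.9999999999999), np.float64(59.69999999999998)] 7.856666666666663
```

>>> {"name": "move_arm", "arguments": {
  "motion": [
    {"translation": [0.0137, 0.005, 0], "angular": [0, 0, 0], "jaw": 0.026},
    {"translation": [0.0144, 0.002, 0], "angular": [0, 0, 0], "jaw": 0.026},
    {"translation": [0.0145, -0.0009, 0], "angular": [0, 0, 0], "jaw": 0.026},
    {"translation": [0.0118, -0.0031, 0], "angular": [0, 0, 0], "jaw": 0.026},
    {"translation": [0.0111, -0.0051, 0], "angular": [0, 0, 0], "jaw": 0.026},
    {"translation": [0.0101, -0.007, 0], "angular": [0, 0, 0], "jaw": 0.026},
    {"translation": [0.0087, -0.0086, 0], "angular": [0, 0, 0], "jaw": 0.026},
    {"translation": [0.007, -0.01, 0], "angular": [0, 0, 0], "jaw": 0.026},
    {"translation": [0.0052, -0.0111, 0], "angular": [0, 0, 0], "jaw": 0.026},
    {"translation": [0.0032, -0.0118, 0], "angular": [0, 0, 0], "jaw": 0.026},
    {"translation": [0.0011, -0.0122, 0], "angular": [0, 0, 0], "jaw": 0.026},
    {"translation": [-0.0011, -0.0122, 0], "angular": [0, 0, 0], "jaw": 0.026},
    {"translation": [-0.0031, -0.0118, 0], "angular": [0, 0, 0], "jaw": 0.026},
    {"translation": [-0.0052, -0.0111, 0], "angular": [0, 0, 0], "jaw": 0.026},
    {"translation": [-0.007, -0.01, 0], "angular": [0, 0, 0], "jaw": 0.026},
    {"translation": [-0.0086, -0.0087, 0], "angular": [0, 0, 0], "jaw": 0.026},
    {"translation": [-0.0101, -0.007, 0], "angular": [0, 0, 0], "jaw": 0.026},
    {"translation": [-0.0111, -0.0051, 0], "angular": [0, 0, 0], "jaw": 0.026},
    {"translation": [-0.0118, -0.0032, 0], "angular": [0, 0, 0], "jaw": 0.026},
    {"translation": [-0.0122, -0.001, 0], "angular": [0, 0, 0], "jaw": 0.026}
  ]
}}

```text
time_s: 8.92
position: [544.7, 59.8, 218.3]
tcp_rot: [1.0, 0.0, 0.001, 0.0]
wrist_force: [0.6, -7.8, 6.2]
width: 28.6
grip_force: 60.2
```

```bash
sed -i 's/range(70,100,5)/(68,71,74)/' pots.py; python3 look.py 4; python3 pots.py s4
```

```text
[(0.683, 0.93), (5.365, 0.49), (4.502, 0.39)]
{'time_s': 8.97, 'position': [543.17, 59.64, 218.3], 'wrist_force': [-0.66, -1.89, 5.43], 'wrist_torque': [-0.41, 0.11, 0.01], 'width': 28.89}
s4 [(68, 0.202, 0.54), (71, 0.203, 0.57), (74, 0.217, 0.54)]
```

```bash
python3 -c "
from model import *
addmeas(6.99)"
python3 plan.py 2.6x3 2.15x17 2.15x20;
```

```text
J,T [0.0221 0.0249] [-0.021 -0.003  0.007 -0.044  0.016]
[1.07, 1.17, 1.25, 1.32, 1.32, 1.31, 1.31, 1.31, 1.31, 1.31, 1.31, 1.3, 1.3, 1.3, 1.3, 1.3, 1.3, 1.3, 1.3, 1.3, 1.3, 1.3, 1.3, 1.3, 1.3, 1.3, 1.3, 1.3, 1.3, 1.3, 1.3, 1.3, 1.3, 1.3, 1.3, 1.3, 1.3, 1.3, 1.3, 1.3, 1.3, 1.11] end [11.371 11.431] mod [5.088 5.148]
[1.14, 1.25, 1.34, 1.42, 1.41, 1.41, 1.4, 1.4, 1.4, 1.39, 1.39, 1.39, 1.39, 1.39, 1.39, 1.39, 1.39, 1.39, 1.39, 1.38, 1.38, 1.38, 1.38, 1.38, 1.38, 1.38, 1.38, 1.38, 1.38, 1.38, 1.38, 1.38, 1.38, 1.38, 1.38, 1.38, 1.38, 1.38, 1.38, 1.38, 1.38, 1.18] end [12.096 12.16 ] mod [5.813 5.876]
[1.0, 1.09, 1.16, 1.23, 1.22, 1.22, 1.22, 1.22, 1.22, 1.22, 1.22, 1.22, 1.22, 1.22, 1.22, 1.22, 1.22, 1.22, 1.22, 1.21, 1.21, 1.21, 1.21, 1.21, 1.21, 1.21, 1.21, 1.21, 1.21, 1.21, 1.21, 1.21, 1.21, 1.21, 1.21, 1.21, 1.21, 1.21, 1.21, 1.21, 1.21, 1.04] end [10.659 10.715] mod [4.375 4.432]
```

```bash
python3 gen.py 2.5x3 2.12x17|head -1|tr -d ' '; python3 gen.py 2.12x20|tr -d ' '
```

```text
[{"translation":[-0.0145,0.0016,0],"angular":[0,0,0],"jaw":0.026},{"translation":[-0.0138,0.0045,0],"angular":[0,0,0],"jaw":0.026},{"translation":[-0.0126,0.0072,0],"angular":[0,0,0],"jaw":0.026},{"translation":[-0.0093,0.0081,0],"angular":[0,0,0],"jaw":0.026},{"translation":[-0.0078,0.0097,0],"angular":[0,0,0],"jaw":0.026},{"translation":[-0.0059,0.0108,0],"angular":[0,0,0],"jaw":0.026},{"translation":[-0.004,0.0117,0],"angular":[0,0,0],"jaw":0.026},{"translation":[-0.0018,0.0122,0],"angular":[0,0,0],"jaw":0.026},{"translation":[0.0004,0.0124,0],"angular":[0,0,0],"jaw":0.026},{"translation":[0.0025,0.0121,0],"angular":[0,0,0],"jaw":0.026},{"translation":[0.0046,0.0114,0],"angular":[0,0,0],"jaw":0.026},{"translation":[0.0065,0.0105,0],"angular":[0,0,0],"jaw":0.026},{"translation":[0.0083,0.0091,0],"angular":[0,0,0],"jaw":0.026},{"translation":[0.0098,0.0076,0],"angular":[0,0,0],"jaw":0.026},{"translation":[0.0109,0.0057,0],"angular":[0,0,0],"jaw":0.026},{"translation":[0.0118,0.0038,0],"angular":[0,0,0],"jaw":0.026},{"translation":[0.0123,0.0015,0],"angular":[0,0,0],"jaw":0.026},{"tr
[... 874 characters left out ...]
,0],"angular":[0,0,0],"jaw":0.026},{"translation":[-0.0101,-0.0072,0],"angular":[0,0,0],"jaw":0.026},{"translation":[-0.0111,-0.0053,0],"angular":[0,0,0],"jaw":0.026},{"translation":[-0.0119,-0.0033,0],"angular":[0,0,0],"jaw":0.026},{"translation":[-0.0123,-0.0011,0],"angular":[0,0,0],"jaw":0.026},{"translation":[-0.0124,0.0011,0],"angular":[0,0,0],"jaw":0.026},{"translation":[-0.0119,0.0032,0],"angular":[0,0,0],"jaw":0.026},{"translation":[-0.0112,0.0052,0],"angular":[0,0,0],"jaw":0.026},{"translation":[-0.01,0.0072,0],"angular":[0,0,0],"jaw":0.026},{"translation":[-0.0087,0.0088,0],"angular":[0,0,0],"jaw":0.026}]
[np.float64(491.1999999999998),np.float64(34.19999999999996)]15.0183333333333
```

>>> {"name": "move_arm", "arguments": {
  "motion": [
    {"translation": [-0.0145, 0.0016, 0], "angular": [0, 0, 0], "jaw": 0.026},
    {"translation": [-0.0138, 0.0045, 0], "angular": [0, 0, 0], "jaw": 0.026},
    {"translation": [-0.0126, 0.0072, 0], "angular": [0, 0, 0], "jaw": 0.026},
    {"translation": [-0.0093, 0.0081, 0], "angular": [0, 0, 0], "jaw": 0.026},
    {"translation": [-0.0078, 0.0097, 0], "angular": [0, 0, 0], "jaw": 0.026},
    {"translation": [-0.0059, 0.0108, 0], "angular": [0, 0, 0], "jaw": 0.026},
    {"translation": [-0.004, 0.0117, 0], "angular": [0, 0, 0], "jaw": 0.026},
    {"translation": [-0.0018, 0.0122, 0], "angular": [0, 0, 0], "jaw": 0.026},
    {"translation": [0.0004, 0.0124, 0], "angular": [0, 0, 0], "jaw": 0.026},
    {"translation": [0.0025, 0.0121, 0], "angular": [0, 0, 0], "jaw": 0.026},
    {"translation": [0.0046, 0.0114, 0], "angular": [0, 0, 0], "jaw": 0.026},
    {"translation": [0.0065, 0.0105, 0], "angular": [0, 0, 0], "jaw": 0.026},
    {"translation": [0.0083, 0.0091, 0], "angular": [0, 0, 0], "jaw": 0.026},
    {"translation": [0.0098, 0.0076, 0], "angular": [0, 0, 0], "jaw": 0.026},
    {"translation": [0.0109, 0.0057, 0], "angular": [0, 0, 0], "jaw": 0.026},
    {"translation": [0.0118, 0.0038, 0], "angular": [0, 0, 0], "jaw": 0.026},
    {"translation": [0.0123, 0.0015, 0], "angular": [0, 0, 0], "jaw": 0.026},
    {"translation": [0.0123, -0.0005, 0], "angular": [0, 0, 0], "jaw": 0.026},
    {"translation": [0.012, -0.0028, 0], "angular": [0, 0, 0], "jaw": 0.026},
    {"translation": [0.0114, -0.0048, 0], "angular": [0, 0, 0], "jaw": 0.026}
  ]
}}

```text
time_s: 10.63
position: [578.8, -72.0, 218.3]
tcp_rot: [1.0, -0.0, 0.001, -0.0]
wrist_force: [-3.3, 4.8, 8.6]
width: 28.5
grip_force: 60.7
```

>>> {"name": "move_arm", "arguments": {
  "motion": [
    {"translation": [0.0104, -0.0068, 0], "angular": [0, 0, 0], "jaw": 0.026},
    {"translation": [0.009, -0.0084, 0], "angular": [0, 0, 0], "jaw": 0.026},
    {"translation": [0.0073, -0.0099, 0], "angular": [0, 0, 0], "jaw": 0.026},
    {"translation": [0.0055, -0.0111, 0], "angular": [0, 0, 0], "jaw": 0.026},
    {"translation": [0.0035, -0.0118, 0], "angular": [0, 0, 0], "jaw": 0.026},
    {"translation": [0.0014, -0.0123, 0], "angular": [0, 0, 0], "jaw": 0.026},
    {"translation": [-0.0008, -0.0123, 0], "angular": [0, 0, 0], "jaw": 0.026},
    {"translation": [-0.003, -0.012, 0], "angular": [0, 0, 0], "jaw": 0.026},
    {"translation": [-0.0051, -0.0113, 0], "angular": [0, 0, 0], "jaw": 0.026},
    {"translation": [-0.0069, -0.0102, 0], "angular": [0, 0, 0], "jaw": 0.026},
    {"translation": [-0.0086, -0.0088, 0], "angular": [0, 0, 0], "jaw": 0.026},
    {"translation": [-0.0101, -0.0072, 0], "angular": [0, 0, 0], "jaw": 0.026},
    {"translation": [-0.0111, -0.0053, 0], "angular": [0, 0, 0], "jaw": 0.026},
    {"translation": [-0.0119, -0.0033, 0], "angular": [0, 0, 0], "jaw": 0.026},
    {"translation": [-0.0123, -0.0011, 0], "angular": [0, 0, 0], "jaw": 0.026},
    {"translation": [-0.0124, 0.0011, 0], "angular": [0, 0, 0], "jaw": 0.026},
    {"translation": [-0.0119, 0.0032, 0], "angular": [0, 0, 0], "jaw": 0.026},
    {"translation": [-0.0112, 0.0052, 0], "angular": [0, 0, 0], "jaw": 0.026},
    {"translation": [-0.01, 0.0072, 0], "angular": [0, 0, 0], "jaw": 0.026},
    {"translation": [-0.0087, 0.0088, 0], "angular": [0, 0, 0], "jaw": 0.026}
  ]
}}

```text
time_s: 12.3
position: [490.9, 34.2, 218.3]
tcp_rot: [1.0, 0.0, 0.001, -0.0]
wrist_force: [4.0, -2.9, 6.4]
width: 28.4
grip_force: 60.5
```

```bash
python3 look.py 5; python3 pots.py s5
```

```text
[(5.073, 0.75), (4.72, 0.61), (4.276, 0.43)]
{'time_s': 12.35, 'position': [489.99, 32.91, 218.29], 'wrist_force': [-1.92, -0.17, 6.86], 'wrist_torque': [0.06, 0.33, -0.01], 'width': 28.73}
s5 [(68, 0.344, 0.54), (71, 0.315, 0.57), (74, 0.342, 0.56)]
```

```bash
python3 -c "
from model import *
addmeas(5.05+2*np.pi)"
python3 plan.py 2.5x3 2.1x17 2.1x20;
```

```text
J,T [0.0234 0.0244] [-0.03  -0.005  0.02  -0.006 -0.038  0.015]
[1.11, 1.18, 1.25, 1.3, 1.3, 1.29, 1.29, 1.29, 1.28, 1.28, 1.28, 1.28, 1.27, 1.27, 1.27, 1.27, 1.27, 1.27, 1.27, 1.27, 1.27, 1.27, 1.27, 1.27, 1.27, 1.27, 1.27, 1.27, 1.27, 1.26, 1.26, 1.26, 1.26, 1.26, 1.26, 1.26, 1.26, 1.26, 1.26, 1.26, 1.26, 1.09] end [15.61  15.669] mod [3.043 3.102]
[1.17, 1.26, 1.33, 1.39, 1.39, 1.38, 1.37, 1.37, 1.37, 1.36, 1.36, 1.36, 1.36, 1.36, 1.35, 1.35, 1.35, 1.35, 1.35, 1.35, 1.35, 1.35, 1.35, 1.35, 1.35, 1.35, 1.35, 1.35, 1.35, 1.35, 1.35, 1.35, 1.35, 1.35, 1.35, 1.35, 1.35, 1.35, 1.35, 1.35, 1.35, 1.16] end [16.603 16.665] mod [4.036 4.099]
[1.04, 1.11, 1.17, 1.22, 1.21, 1.21, 1.2, 1.2, 1.2, 1.2, 1.19, 1.19, 1.19, 1.19, 1.19, 1.19, 1.19, 1.19, 1.19, 1.18, 1.18, 1.18, 1.18, 1.18, 1.18, 1.18, 1.18, 1.18, 1.18, 1.18, 1.18, 1.18, 1.18, 1.18, 1.18, 1.18, 1.18, 1.18, 1.18, 1.18, 1.18, 1.02] end [14.629 14.684] mod [2.063 2.117]
```

```bash
cp st.json st5.json; for a in "2.5x3 2.1x17" 2.1x20 2.1x20 2.1x20 2.1x20 2.1x6; do python3 gen.py $a|head -1|sed 's/"angular": \[0, 0, 0\], "jaw": 0.026//g; s/"translation": //g; s/, 0\], }/]}/g'|tr -d ' '; done
```

```text
[{[-0.008,0.0121]},{[-0.0054,0.0135]},{[-0.0025,0.0144]},{[0.0003,0.0122]},{[0.0024,0.012]},{[0.0045,0.0114]},{[0.0064,0.0104]},{[0.0081,0.0092]},{[0.0095,0.0076]},{[0.0108,0.0059]},{[0.0116,0.0039]},{[0.0121,0.0018]},{[0.0122,-0.0004]},{[0.012,-0.0024]},{[0.0114,-0.0045]},{[0.0104,-0.0064]},{[0.0091,-0.0082]},{[0.0076,-0.0096]},{[0.0058,-0.0107]},{[0.0038,-0.0117]}]
[{[0.0018,-0.0121]},{[-0.0004,-0.0122]},{[-0.0025,-0.012]},{[-0.0046,-0.0113]},{[-0.0064,-0.0104]},{[-0.0082,-0.0091]},{[-0.0096,-0.0076]},{[-0.0108,-0.0057]},{[-0.0116,-0.0038]},{[-0.0122,-0.0017]},{[-0.0122,0.0004]},{[-0.012,0.0026]},{[-0.0113,0.0046]},{[-0.0104,0.0065]},{[-0.009,0.0082]},{[-0.0075,0.0097]},{[-0.0057,0.0108]},{[-0.0038,0.0116]},{[-0.0016,0.0122]},{[0.0005,0.0122]}]
[{[0.0026,0.0119]},{[0.0046,0.0113]},{[0.0066,0.0104]},{[0.0082,0.009]},{[0.0097,0.0075]},{[0.0109,0.0056]},{[0.0116,0.0037]},{[0.0121,0.0016]},{[0.0123,-0.0005]},{[0.0119,-0.0027]},{[0.0113,-0.0047]},{[0.0103,-0.0065]},{[0.009,-0.0083]},{[0.0074,-0.0098]},{[0.0057,-0.0108]},{[0.0036,-0.0117]},{[0.0015,-0.0121]},{[-0.0005,-0.0123]},{[-0.0027
[... 213 characters left out ...]
0.0103,0.0067]},{[-0.0089,0.0084]},{[-0.0074,0.0098]},{[-0.0055,0.0109]},{[-0.0035,0.0117]},{[-0.0015,0.0121]},{[0.0007,0.0122]},{[0.0028,0.012]},{[0.0049,0.0112]},{[0.0067,0.0102]},{[0.0084,0.0089]}]
[{[0.0098,0.0073]},{[0.0109,0.0055]},{[0.0118,0.0035]},{[0.0121,0.0014]},{[0.0122,-0.0008]},{[0.0119,-0.0028]},{[0.0112,-0.0049]},{[0.0102,-0.0068]},{[0.0089,-0.0084]},{[0.0073,-0.0099]},{[0.0054,-0.0109]},{[0.0034,-0.0118]},{[0.0014,-0.0121]},{[-0.0008,-0.0122]},{[-0.0029,-0.0119]},{[-0.005,-0.0112]},{[-0.0068,-0.0102]},{[-0.0084,-0.0088]},{[-0.0099,-0.0072]},{[-0.011,-0.0054]}]
[{[-0.0117,-0.0034]},{[-0.0122,-0.0013]},{[-0.0122,0.0009]},{[-0.0119,0.0029]},{[-0.0112,0.005]},{[-0.0101,0.0068]}]
```

>>> {"name": "move_arm", "arguments": {
  "motion": [
    {"translation": [-0.008, 0.0121, 0], "angular": [0, 0, 0], "jaw": 0.026},
    {"translation": [-0.0054, 0.0135, 0], "angular": [0, 0, 0], "jaw": 0.026},
    {"translation": [-0.0025, 0.0144, 0], "angular": [0, 0, 0], "jaw": 0.026},
    {"translation": [0.0003, 0.0122, 0], "angular": [0, 0, 0], "jaw": 0.026},
    {"translation": [0.0024, 0.012, 0], "angular": [0, 0, 0], "jaw": 0.026},
    {"translation": [0.0045, 0.0114, 0], "angular": [0, 0, 0], "jaw": 0.026},
    {"translation": [0.0064, 0.0104, 0], "angular": [0, 0, 0], "jaw": 0.026},
    {"translation": [0.0081, 0.0092, 0], "angular": [0, 0, 0], "jaw": 0.026},
    {"translation": [0.0095, 0.0076, 0], "angular": [0, 0, 0], "jaw": 0.026},
    {"translation": [0.0108, 0.0059, 0], "angular": [0, 0, 0], "jaw": 0.026},
    {"translation": [0.0116, 0.0039, 0], "angular": [0, 0, 0], "jaw": 0.026},
    {"translation": [0.0121, 0.0018, 0], "angular": [0, 0, 0], "jaw": 0.026},
    {"translation": [0.0122, -0.0004, 0], "angular": [0, 0, 0], "jaw": 0.026},
    {"translation": [0.012, -0.0024, 0], "angular": [0, 0, 0], "jaw": 0.026},
    {"translation": [0.0114, -0.0045, 0], "angular": [0, 0, 0], "jaw": 0.026},
    {"translation": [0.0104, -0.0064, 0], "angular": [0, 0, 0], "jaw": 0.026},
    {"translation": [0.0091, -0.0082, 0], "angular": [0, 0, 0], "jaw": 0.026},
    {"translation": [0.0076, -0.0096, 0], "angular": [0, 0, 0], "jaw": 0.026},
    {"translation": [0.0058, -0.0107, 0], "angular": [0, 0, 0], "jaw": 0.026},
    {"translation": [0.0038, -0.0117, 0], "angular": [0, 0, 0], "jaw": 0.026}
  ]
}}

```text
time_s: 14.02
position: [613.5, -25.7, 218.3]
tcp_rot: [1.0, -0.0, 0.0, -0.0]
wrist_force: [-6.3, 1.1, 7.1]
width: 28.4
grip_force: 60.8
```

>>> {"name": "move_arm", "arguments": {
  "motion": [
    {"translation": [0.0018, -0.0121, 0], "angular": [0, 0, 0], "jaw": 0.026},
    {"translation": [-0.0004, -0.0122, 0], "angular": [0, 0, 0], "jaw": 0.026},
    {"translation": [-0.0025, -0.012, 0], "angular": [0, 0, 0], "jaw": 0.026},
    {"translation": [-0.0046, -0.0113, 0], "angular": [0, 0, 0], "jaw": 0.026},
    {"translation": [-0.0064, -0.0104, 0], "angular": [0, 0, 0], "jaw": 0.026},
    {"translation": [-0.0082, -0.0091, 0], "angular": [0, 0, 0], "jaw": 0.026},
    {"translation": [-0.0096, -0.0076, 0], "angular": [0, 0, 0], "jaw": 0.026},
    {"translation": [-0.0108, -0.0057, 0], "angular": [0, 0, 0], "jaw": 0.026},
    {"translation": [-0.0116, -0.0038, 0], "angular": [0, 0, 0], "jaw": 0.026},
    {"translation": [-0.0122, -0.0017, 0], "angular": [0, 0, 0], "jaw": 0.026},
    {"translation": [-0.0122, 0.0004, 0], "angular": [0, 0, 0], "jaw": 0.026},
    {"translation": [-0.012, 0.0026, 0], "angular": [0, 0, 0], "jaw": 0.026},
    {"translation": [-0.0113, 0.0046, 0], "angular": [0, 0, 0], "jaw": 0.026},
    {"translation": [-0.0104, 0.0065, 0], "angular": [0, 0, 0], "jaw": 0.026},
    {"translation": [-0.009, 0.0082, 0], "angular": [0, 0, 0], "jaw": 0.026},
    {"translation": [-0.0075, 0.0097, 0], "angular": [0, 0, 0], "jaw": 0.026},
    {"translation": [-0.0057, 0.0108, 0], "angular": [0, 0, 0], "jaw": 0.026},
    {"translation": [-0.0038, 0.0116, 0], "angular": [0, 0, 0], "jaw": 0.026},
    {"translation": [-0.0016, 0.0122, 0], "angular": [0, 0, 0], "jaw": 0.026},
    {"translation": [0.0005, 0.0122, 0], "angular": [0, 0, 0], "jaw": 0.026}
  ]
}}

```text
time_s: 15.68
position: [475.5, -19.6, 218.2]
tcp_rot: [1.0, 0.0, 0.001, 0.0]
wrist_force: [1.7, 0.7, 7.3]
width: 28.7
grip_force: 60.6
```

>>> {"name": "move_arm", "arguments": {
  "motion": [
    {"translation": [0.0026, 0.0119, 0], "angular": [0, 0, 0], "jaw": 0.026},
    {"translation": [0.0046, 0.0113, 0], "angular": [0, 0, 0], "jaw": 0.026},
    {"translation": [0.0066, 0.0104, 0], "angular": [0, 0, 0], "jaw": 0.026},
    {"translation": [0.0082, 0.009, 0], "angular": [0, 0, 0], "jaw": 0.026},
    {"translation": [0.0097, 0.0075, 0], "angular": [0, 0, 0], "jaw": 0.026},
    {"translation": [0.0109, 0.0056, 0], "angular": [0, 0, 0], "jaw": 0.026},
    {"translation": [0.0116, 0.0037, 0], "angular": [0, 0, 0], "jaw": 0.026},
    {"translation": [0.0121, 0.0016, 0], "angular": [0, 0, 0], "jaw": 0.026},
    {"translation": [0.0123, -0.0005, 0], "angular": [0, 0, 0], "jaw": 0.026},
    {"translation": [0.0119, -0.0027, 0], "angular": [0, 0, 0], "jaw": 0.026},
    {"translation": [0.0113, -0.0047, 0], "angular": [0, 0, 0], "jaw": 0.026},
    {"translation": [0.0103, -0.0065, 0], "angular": [0, 0, 0], "jaw": 0.026},
    {"translation": [0.009, -0.0083, 0], "angular": [0, 0, 0], "jaw": 0.026},
    {"translation": [0.0074, -0.0098, 0], "angular": [0, 0, 0], "jaw": 0.026},
    {"translation": [0.0057, -0.0108, 0], "angular": [0, 0, 0], "jaw": 0.026},
    {"translation": [0.0036, -0.0117, 0], "angular": [0, 0, 0], "jaw": 0.026},
    {"translation": [0.0015, -0.0121, 0], "angular": [0, 0, 0], "jaw": 0.026},
    {"translation": [-0.0005, -0.0123, 0], "angular": [0, 0, 0], "jaw": 0.026},
    {"translation": [-0.0027, -0.0119, 0], "angular": [0, 0, 0], "jaw": 0.026},
    {"translation": [-0.0048, -0.0113, 0], "angular": [0, 0, 0], "jaw": 0.026}
  ]
}}

```text
time_s: 17.35
position: [606.9, 22.8, 218.3]
tcp_rot: [1.0, 0.0, 0.0, 0.0]
wrist_force: [-7.3, -4.1, 8.6]
width: 28.7
grip_force: 60.7
```

>>> {"name": "move_arm", "arguments": {
  "motion": [
    {"translation": [-0.0066, -0.0103, 0], "angular": [0, 0, 0], "jaw": 0.026},
    {"translation": [-0.0083, -0.0089, 0], "angular": [0, 0, 0], "jaw": 0.026},
    {"translation": [-0.0098, -0.0074, 0], "angular": [0, 0, 0], "jaw": 0.026},
    {"translation": [-0.0109, -0.0056, 0], "angular": [0, 0, 0], "jaw": 0.026},
    {"translation": [-0.0117, -0.0036, 0], "angular": [0, 0, 0], "jaw": 0.026},
    {"translation": [-0.0121, -0.0015, 0], "angular": [0, 0, 0], "jaw": 0.026},
    {"translation": [-0.0123, 0.0007, 0], "angular": [0, 0, 0], "jaw": 0.026},
    {"translation": [-0.0119, 0.0027, 0], "angular": [0, 0, 0], "jaw": 0.026},
    {"translation": [-0.0112, 0.0048, 0], "angular": [0, 0, 0], "jaw": 0.026},
    {"translation": [-0.0103, 0.0067, 0], "angular": [0, 0, 0], "jaw": 0.026},
    {"translation": [-0.0089, 0.0084, 0], "angular": [0, 0, 0], "jaw": 0.026},
    {"translation": [-0.0074, 0.0098, 0], "angular": [0, 0, 0], "jaw": 0.026},
    {"translation": [-0.0055, 0.0109, 0], "angular": [0, 0, 0], "jaw": 0.026},
    {"translation": [-0.0035, 0.0117, 0], "angular": [0, 0, 0], "jaw": 0.026},
    {"translation": [-0.0015, 0.0121, 0], "angular": [0, 0, 0], "jaw": 0.026},
    {"translation": [0.0007, 0.0122, 0], "angular": [0, 0, 0], "jaw": 0.026},
    {"translation": [0.0028, 0.012, 0], "angular": [0, 0, 0], "jaw": 0.026},
    {"translation": [0.0049, 0.0112, 0], "angular": [0, 0, 0], "jaw": 0.026},
    {"translation": [0.0067, 0.0102, 0], "angular": [0, 0, 0], "jaw": 0.026},
    {"translation": [0.0084, 0.0089, 0], "angular": [0, 0, 0], "jaw": 0.026}
  ]
}}

```text
time_s: 19.02
position: [498.9, -63.3, 218.3]
tcp_rot: [1.0, -0.0, 0.001, 0.0]
wrist_force: [2.2, 3.4, 6.5]
width: 28.8
grip_force: 60.5
```

>>> {"name": "move_arm", "arguments": {
  "motion": [
    {"translation": [0.0098, 0.0073, 0], "angular": [0, 0, 0], "jaw": 0.026},
    {"translation": [0.0109, 0.0055, 0], "angular": [0, 0, 0], "jaw": 0.026},
    {"translation": [0.0118, 0.0035, 0], "angular": [0, 0, 0], "jaw": 0.026},
    {"translation": [0.0121, 0.0014, 0], "angular": [0, 0, 0], "jaw": 0.026},
    {"translation": [0.0122, -0.0008, 0], "angular": [0, 0, 0], "jaw": 0.026},
    {"translation": [0.0119, -0.0028, 0], "angular": [0, 0, 0], "jaw": 0.026},
    {"translation": [0.0112, -0.0049, 0], "angular": [0, 0, 0], "jaw": 0.026},
    {"translation": [0.0102, -0.0068, 0], "angular": [0, 0, 0], "jaw": 0.026},
    {"translation": [0.0089, -0.0084, 0], "angular": [0, 0, 0], "jaw": 0.026},
    {"translation": [0.0073, -0.0099, 0], "angular": [0, 0, 0], "jaw": 0.026},
    {"translation": [0.0054, -0.0109, 0], "angular": [0, 0, 0], "jaw": 0.026},
    {"translation": [0.0034, -0.0118, 0], "angular": [0, 0, 0], "jaw": 0.026},
    {"translation": [0.0014, -0.0121, 0], "angular": [0, 0, 0], "jaw": 0.026},
    {"translation": [-0.0008, -0.0122, 0], "angular": [0, 0, 0], "jaw": 0.026},
    {"translation": [-0.0029, -0.0119, 0], "angular": [0, 0, 0], "jaw": 0.026},
    {"translation": [-0.005, -0.0112, 0], "angular": [0, 0, 0], "jaw": 0.026},
    {"translation": [-0.0068, -0.0102, 0], "angular": [0, 0, 0], "jaw": 0.026},
    {"translation": [-0.0084, -0.0088, 0], "angular": [0, 0, 0], "jaw": 0.026},
    {"translation": [-0.0099, -0.0072, 0], "angular": [0, 0, 0], "jaw": 0.026},
    {"translation": [-0.011, -0.0054, 0], "angular": [0, 0, 0], "jaw": 0.026}
  ]
}}

```text
time_s: 20.68
position: [570.1, 55.1, 218.3]
tcp_rot: [1.0, 0.0, 0.001, 0.0]
wrist_force: [-2.7, -7.5, 7.9]
width: 28.6
grip_force: 60.7
```

>>> {"name": "move_arm", "arguments": {
  "motion": [
    {"translation": [-0.0117, -0.0034, 0], "angular": [0, 0, 0], "jaw": 0.026},
    {"translation": [-0.0122, -0.0013, 0], "angular": [0, 0, 0], "jaw": 0.026},
    {"translation": [-0.0122, 0.0009, 0], "angular": [0, 0, 0], "jaw": 0.026},
    {"translation": [-0.0119, 0.0029, 0], "angular": [0, 0, 0], "jaw": 0.026},
    {"translation": [-0.0112, 0.005, 0], "angular": [0, 0, 0], "jaw": 0.026},
    {"translation": [-0.0101, 0.0068, 0], "angular": [0, 0, 0], "jaw": 0.026}
  ]
}}

```text
time_s: 21.18
position: [500.8, 44.1, 218.3]
tcp_rot: [1.0, 0.0, 0.001, 0.0]
wrist_force: [4.4, -4.1, 5.8]
width: 28.6
grip_force: 60.5
```

```bash
python3 look.py 6; python3 pots.py s6; python3 plan.py 0x1
```

```text
[(4.722, 0.67), (3.714, 0.66), (5.298, 0.59)]
{'time_s': 21.23, 'position': [499.7, 43.02, 218.29], 'wrist_force': [-0.6, -1.58, 6.68], 'wrist_torque': [-0.0, 0.15, -0.03], 'width': 28.45}
s6 [(68, 0.079, 0.52), (71, 0.064, 0.56), (74, 0.048, 0.56)]
J,T [0.0234 0.0244] [-0.03  -0.005  0.02  -0.006 -0.038  0.015]
[1.26, 0.99, 0.84] end [22.656 22.702] mod [3.807 3.852]
[1.35, 1.04, 0.88] end [24.112 24.16 ] mod [5.262 5.31 ]
[1.18, 0.93, 0.79] end [21.213 21.255] mod [2.363 2.406]
```

```bash
python3 -c "
from model import *
addmeas(3.725+6*np.pi)"
python3 plan.py 2.3x2 2.1:1.4x9 1.4x5; python3 gen.py 2.3x2 2.1:1.4x9 1.4x5
```

```text
J,T [0.0235 0.0243] [-0.031 -0.006  0.02  -0.003 -0.001 -0.037  0.015]
[1.09, 1.15, 1.19, 1.19, 1.18, 1.16, 1.14, 1.1, 1.07, 1.02, 0.98, 0.93, 0.88, 0.85, 0.81, 0.79, 0.76, 0.64] end [23.995 24.03 ] mod [5.145 5.18 ]
[1.16, 1.22, 1.27, 1.27, 1.26, 1.24, 1.21, 1.18, 1.14, 1.09, 1.04, 0.99, 0.95, 0.91, 0.88, 0.85, 0.83, 0.69] end [25.54  25.578] mod [0.407 0.445]
[1.03, 1.07, 1.11, 1.11, 1.1, 1.08, 1.06, 1.03, 0.99, 0.95, 0.91, 0.86, 0.82, 0.78, 0.75, 0.72, 0.7, 0.58] end [22.46  22.492] mod [3.61  3.642]
[{"translation": [-0.0096, 0.0094, 0], "angular": [0, 0, 0], "jaw": 0.026}, {"translation": [-0.0075, 0.0111, 0], "angular": [0, 0, 0], "jaw": 0.026}, {"translation": [-0.0049, 0.0107, 0], "angular": [0, 0, 0], "jaw": 0.026}, {"translation": [-0.0028, 0.011, 0], "angular": [0, 0, 0], "jaw": 0.026}, {"translation": [-0.0011, 0.0108, 0], "angular": [0, 0, 0], "jaw": 0.026}, {"translation": [0.0006, 0.0104, 0], "angular": [0, 0, 0], "jaw": 0.026}, {"translation": [0.002, 0.0098, 0], "angular": [0, 0, 0], "jaw": 0.026}, {"translation": [0.0031, 0.009, 0], "angular": [0, 0, 0], "jaw": 0.026}, {"translation": [0.0042, 0.008, 0], "angular": [0, 0, 0], "jaw": 0.026}, {"translation": [0.0048, 0.0072, 0], "angular": [0, 0, 0], "jaw": 0.026}, {"translation": [0.0054, 0.0061, 0], "angular": [0, 0, 0], "jaw": 0.026}, {"translation": [0.0061, 0.0055, 0], "angular": [0, 0, 0], "jaw": 0.026}, {"translation": [0.0066, 0.0047, 0], "angular": [0, 0, 0], "jaw": 0.026}, {"translation": [0.0072, 0.0039, 0], "angular": [0, 0, 0], "jaw": 0.026}, {"translation": [0.0075, 0.0031, 0], "angular": [0, 0, 0], "jaw": 0.026}, {"translation": [0.0079, 0.0022, 0], "angular": [0, 0, 0], "jaw": 0.026}]
[np.float64(530.5999999999998), np.float64(-78.80000000000007)] 35.91833333333335
```

>>> {"name": "move_arm", "arguments": {
  "motion": [
    {"translation": [-0.0096, 0.0094, 0], "angular": [0, 0, 0], "jaw": 0.026},
    {"translation": [-0.0075, 0.0111, 0], "angular": [0, 0, 0], "jaw": 0.026},
    {"translation": [-0.0049, 0.0107, 0], "angular": [0, 0, 0], "jaw": 0.026},
    {"translation": [-0.0028, 0.011, 0], "angular": [0, 0, 0], "jaw": 0.026},
    {"translation": [-0.0011, 0.0108, 0], "angular": [0, 0, 0], "jaw": 0.026},
    {"translation": [0.0006, 0.0104, 0], "angular": [0, 0, 0], "jaw": 0.026},
    {"translation": [0.002, 0.0098, 0], "angular": [0, 0, 0], "jaw": 0.026},
    {"translation": [0.0031, 0.009, 0], "angular": [0, 0, 0], "jaw": 0.026},
    {"translation": [0.0042, 0.008, 0], "angular": [0, 0, 0], "jaw": 0.026},
    {"translation": [0.0048, 0.0072, 0], "angular": [0, 0, 0], "jaw": 0.026},
    {"translation": [0.0054, 0.0061, 0], "angular": [0, 0, 0], "jaw": 0.026},
    {"translation": [0.0061, 0.0055, 0], "angular": [0, 0, 0], "jaw": 0.026},
    {"translation": [0.0066, 0.0047, 0], "angular": [0, 0, 0], "jaw": 0.026},
    {"translation": [0.0072, 0.0039, 0], "angular": [0, 0, 0], "jaw": 0.026},
    {"translation": [0.0075, 0.0031, 0], "angular": [0, 0, 0], "jaw": 0.026},
    {"translation": [0.0079, 0.0022, 0], "angular": [0, 0, 0], "jaw": 0.026}
  ]
}}

```text
time_s: 22.57
position: [531.1, -79.1, 218.3]
tcp_rot: [1.0, -0.0, 0.001, 0.0]
wrist_force: [-0.2, 2.9, 7.1]
width: 28.7
grip_force: 60.7
```

```bash
python3 look.py 7; python3 pots.py s7
```

```text
[(5.125, 0.88), (4.78, 0.81), (5.32, 0.45)]
{'time_s': 22.62, 'position': [532.08, -79.27, 218.26], 'wrist_force': [0.79, 0.03, 8.26], 'wrist_torque': [-0.09, -0.03, -0.02], 'width': 28.8}
s7 [(68, 0.466, 0.56), (71, 0.452, 0.6), (74, 0.467, 0.59)]
```

```bash
python3 -c "
from model import *
addmeas(5.165+6*np.pi)"
python3 plan.py 1.4x6 1.4:1.0x6 0x6;  python3 plan.py 1.4x8 1.4:0.9x8 0x3
```

```text
J,T [0.0237 0.0243] [-0.033 -0.009  0.019 -0.002  0.008 -0.008 -0.037  0.015]
[0.64, 0.64, 0.64, 0.64, 0.64, 0.64, 0.63, 0.62, 0.61, 0.59, 0.56, 0.52, 0.49, 0.32, 0.19, 0.07, 0.0, 0.0, 0.0, 0.0] end [24.714 24.714] mod [5.865 5.865]
[0.69, 0.7, 0.7, 0.7, 0.7, 0.7, 0.71, 0.7, 0.68, 0.66, 0.63, 0.59, 0.55, 0.38, 0.23, 0.1, 0.0, 0.0, 0.0, 0.0] end [26.342 26.342] mod [1.21 1.21]
[0.59, 0.58, 0.58, 0.57, 0.57, 0.57, 0.56, 0.55, 0.54, 0.51, 0.49, 0.45, 0.42, 0.27, 0.14, 0.02, 0.0, 0.0, 0.0, 0.0] end [23.097 23.097] mod [4.248 4.248]
J,T [0.0237 0.0243] [-0.033 -0.009  0.019 -0.002  0.008 -0.008 -0.037  0.015]
[0.64, 0.64, 0.64, 0.64, 0.64, 0.64, 0.63, 0.63, 0.63, 0.62, 0.61, 0.59, 0.56, 0.53, 0.5, 0.46, 0.42, 0.26, 0.13, 0.02, 0.0] end [24.882 24.882] mod [6.032 6.032]
[0.69, 0.7, 0.7, 0.7, 0.7, 0.7, 0.71, 0.71, 0.71, 0.7, 0.68, 0.66, 0.63, 0.6, 0.56, 0.52, 0.48, 0.32, 0.18, 0.06, 0.0] end [26.532 26.533] mod [1.399 1.401]
[0.59, 0.58, 0.58, 0.57, 0.57, 0.57, 0.56, 0.56, 0.56, 0.55, 0.54, 0.51, 0.49, 0.46, 0.43, 0.39, 0.35, 0.21, 0.09, 0.0, 0.0] end [23.242 23.242] mod [4.392 4.392]
```

```bash
python3 plan.py 1.4x12 1.4:0.9x8 0x4|sed -n 2p|tail -c 60;  python3 gen.py 1.4x12 1.4:0.9x8
```

```text
0.13, 0.02, 0.0, 0.0] end [25.092 25.092] mod [6.242 6.242]
[{"translation": [0.0081, 0.0012, 0], "angular": [0, 0, 0], "jaw": 0.026}, {"translation": [0.0081, 0.0003, 0], "angular": [0, 0, 0], "jaw": 0.026}, {"translation": [0.0082, -0.0007, 0], "angular": [0, 0, 0], "jaw": 0.026}, {"translation": [0.008, -0.0016, 0], "angular": [0, 0, 0], "jaw": 0.026}, {"translation": [0.0077, -0.0025, 0], "angular": [0, 0, 0], "jaw": 0.026}, {"translation": [0.0074, -0.0034, 0], "angular": [0, 0, 0], "jaw": 0.026}, {"translation": [0.007, -0.0043, 0], "angular": [0, 0, 0], "jaw": 0.026}, {"translation": [0.0064, -0.005, 0], "angular": [0, 0, 0], "jaw": 0.026}, {"translation": [0.0058, -0.0058, 0], "angular": [0, 0, 0], "jaw": 0.026}, {"translation": [0.0051, -0.0064, 0], "angular": [0, 0, 0], "jaw": 0.026}, {"translation": [0.0043, -0.0069, 0], "angular": [0, 0, 0], "jaw": 0.026}, {"translation": [0.0035, -0.0074, 0], "angular": [0, 0, 0], "jaw": 0.026}, {"translation": [0.0025, -0.0074, 0], "angular": [0, 0, 0], "jaw": 0.026}, {"translation": [0.0016, -0.0072, 0], "angular": [0, 0, 0], "jaw": 0.026}, {"translation": [0.0008, -0.0071, 0], "angular": [0, 0, 0], "jaw": 0.026}, {"translation": [0.0001, -0.0067, 0], "angular": [0, 0, 0], "jaw": 0.026}, {"translation": [-0.0005, -0.0063, 0], "angular": [0, 0, 0], "jaw": 0.026}, {"translation": [-0.001, -0.0059, 0], "angular": [0, 0, 0], "jaw": 0.026}, {"translation": [-0.0014, -0.0054, 0], "angular": [0, 0, 0], "jaw": 0.026}, {"translation": [-0.0017, -0.005, 0], "angular": [0, 0, 0], "jaw": 0.026}]
[np.float64(610.5999999999998), np.float64(14.699999999999923)] 38.064166666666694
```

>>> {"name": "move_arm", "arguments": {
  "motion": [
    {"translation": [0.0081, 0.0012, 0], "angular": [0, 0, 0], "jaw": 0.026},
    {"translation": [0.0081, 0.0003, 0], "angular": [0, 0, 0], "jaw": 0.026},
    {"translation": [0.0082, -0.0007, 0], "angular": [0, 0, 0], "jaw": 0.026},
    {"translation": [0.008, -0.0016, 0], "angular": [0, 0, 0], "jaw": 0.026},
    {"translation": [0.0077, -0.0025, 0], "angular": [0, 0, 0], "jaw": 0.026},
    {"translation": [0.0074, -0.0034, 0], "angular": [0, 0, 0], "jaw": 0.026},
    {"translation": [0.007, -0.0043, 0], "angular": [0, 0, 0], "jaw": 0.026},
    {"translation": [0.0064, -0.005, 0], "angular": [0, 0, 0], "jaw": 0.026},
    {"translation": [0.0058, -0.0058, 0], "angular": [0, 0, 0], "jaw": 0.026},
    {"translation": [0.0051, -0.0064, 0], "angular": [0, 0, 0], "jaw": 0.026},
    {"translation": [0.0043, -0.0069, 0], "angular": [0, 0, 0], "jaw": 0.026},
    {"translation": [0.0035, -0.0074, 0], "angular": [0, 0, 0], "jaw": 0.026},
    {"translation": [0.0025, -0.0074, 0], "angular": [0, 0, 0], "jaw": 0.026},
    {"translation": [0.0016, -0.0072, 0], "angular": [0, 0, 0], "jaw": 0.026},
    {"translation": [0.0008, -0.0071, 0], "angular": [0, 0, 0], "jaw": 0.026},
    {"translation": [0.0001, -0.0067, 0], "angular": [0, 0, 0], "jaw": 0.026},
    {"translation": [-0.0005, -0.0063, 0], "angular": [0, 0, 0], "jaw": 0.026},
    {"translation": [-0.001, -0.0059, 0], "angular": [0, 0, 0], "jaw": 0.026},
    {"translation": [-0.0014, -0.0054, 0], "angular": [0, 0, 0], "jaw": 0.026},
    {"translation": [-0.0017, -0.005, 0], "angular": [0, 0, 0], "jaw": 0.026}
  ]
}}

```text
time_s: 24.28
position: [610.4, 14.9, 218.3]
tcp_rot: [1.0, 0.0, 0.0, 0.0]
wrist_force: [-3.8, -2.6, 6.3]
width: 28.8
grip_force: 60.7
```

```bash
python3 look.py 8; python3 pots.py s8
```

```text
[(5.101, 0.7), (5.331, 0.63), (4.725, 0.57)]
{'time_s': 24.33, 'position': [610.1, 15.63, 218.26], 'wrist_force': [-5.11, -0.14, 7.88], 'wrist_torque': [-0.22, 0.66, 0.01], 'width': 28.18}
s8 [(68, 0.434, 0.54), (71, 0.45, 0.58), (74, 0.465, 0.55)]
```

>>> {"name": "move_arm", "arguments": {
  "motion": [
    {"translation": [0, 0, 0], "angular": [0, 0, 0], "jaw": 0.026},
    {"translation": [0, 0, 0], "angular": [0, 0, 0], "jaw": 0.026},
    {"translation": [0, 0, 0], "angular": [0, 0, 0], "jaw": 0.026},
    {"translation": [0, 0, 0], "angular": [0, 0, 0], "jaw": 0.026},
    {"translation": [0, 0, 0], "angular": [0, 0, 0], "jaw": 0.026},
    {"translation": [0, 0, 0], "angular": [0, 0, 0], "jaw": 0.026},
    {"translation": [0, 0, 0], "angular": [0, 0, 0], "jaw": 0.026},
    {"translation": [0, 0, 0], "angular": [0, 0, 0], "jaw": 0.026}
  ]
}}

```text
time_s: 25.0
position: [610.5, 14.6, 218.3]
tcp_rot: [1.0, -0.0, 0.0, 0.0]
wrist_force: [-2.5, -1.2, 7.9]
width: 28.8
grip_force: 60.7
```

```bash
python3 look.py 9; python3 pots.py s9; python3 - <<'E'
from h import *
for n,z in(("pointer",64),("mark",66)):
    print(n,[(round(float(r["score"]),2),np.round(r["at"],1).tolist(),np.round(atz("side",r["at"],z)[:2],1).tolist()) for r in pinpoint("side",n)[:3]])
im=cv2.imread("pics/s9.png");cv2.imwrite("pics/s9c.png",cv2.resize(im[200:350,200:420],(660,450),interpolation=cv2.INTER_CUBIC))
E
```

```text
[(5.102, 0.69), (5.331, 0.61), (6.227, 0.57)]
{'time_s': 25.05, 'position': [610.47, 14.58, 218.27], 'wrist_force': [-3.09, -1.1, 7.17], 'wrist_torque': [-0.25, 0.49, -0.02], 'width': 28.75}
s9 [(68, 0.564, 0.54), (71, 0.505, 0.56), (74, 0.529, 0.56)]
pointer [(0.75, [251.6, 273.0], [690.5, -36.6])]
mark [(0.82, [250.4, 274.5], [692.3, -31.6])]
```

View pics/s9c.png

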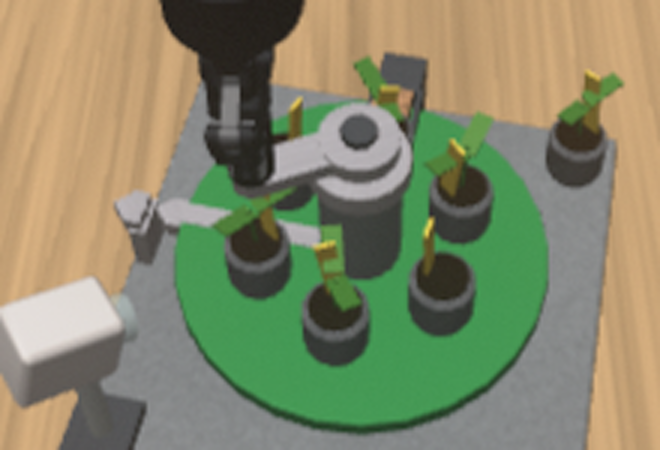

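The strip points straight at the fixed pointer, with both tips at about (160,210) in the crop. The pot phase also gives an angle near 0, so I'll release the crank and lift away.

>>> {"name": "move_arm", "arguments": {
  "motion": [
    {"translation": [0, 0, 0], "angular": [0, 0, 0], "jaw": 0.034},
    {"translation": [0, 0, 0], "angular": [0, 0, 0], "jaw": 0.045},
    {"translation": [0, 0, 0], "angular": [0, 0, 0], "jaw": 0.06},
    {"translation": [0, 0, 0], "angular": [0, 0, 0], "jaw": 0.07},
    {"translation": [0, 0, 0], "angular": [0, 0, 0], "jaw": 0.07},
    {"translation": [0, 0, 0], "angular": [0, 0, 0], "jaw": 0.07},
    {"translation": [0, 0, -0.008], "angular": [0, 0, 0], "jaw": 0.07},
    {"translation": [0, 0, -0.015], "angular": [0, 0, 0], "jaw": 0.07},
    {"translation": [0, 0, -0.02], "angular": [0, 0, 0], "jaw": 0.07},
    {"translation": [0, 0, -0.02], "angular": [0, 0, 0], "jaw": 0.07},
    {"translation": [0, 0, -0.02], "angular": [0, 0, 0], "jaw": 0.07},
    {"translation": [-0.015, 0, -0.02], "angular": [0, 0, 0], "jaw": 0.07},
    {"translation": [-0.03, 0.01, 0], "angular": [0, 0, 0], "jaw": 0.07},
    {"translation": [-0.03, 0.02, 0], "angular": [0, 0, 0], "jaw": 0.07},
    {"translation": [-0.03, 0.03, 0], "angular": [0, 0, 0], "jaw": 0.07},
    {"translation": [-0.03, 0.03, 0], "angular": [0, 0, 0], "jaw": 0.07},
    {"translation": [-0.02, 0.03, 0], "angular": [0, 0, 0], "jaw": 0.07},
    {"translation": [-0.01, 0.02, 0], "angular": [0, 0, 0], "jaw": 0.07},
    {"translation": [0, 0, 0], "angular": [0, 0, 0], "jaw": 0.07},
    {"translation": [0, 0, 0], "angular": [0, 0, 0], "jaw": 0.07}
  ]
}}

```text
time_s: 26.82
position: [446.2, -124.8, 321.2]
tcp_rot: [1.0, -0.001, 0.001, 0.0]
wrist_force: [1.4, 0.5, 0.2]
width: 69.8
grip_force: 0.0
```

```bash
python3 look.py 10; python3 pots.py s10; python3 - <<'E'
from h import *
t=grab_frame("top")
for c in("side","top"):
  for n,z in(("pointer",64),("mark",66)):
    print(c,n,[(round(float(r["score"]),2),np.round(r["at"],1).tolist(),np.round(atz(c,r["at"],z)[:2],1).tolist()) for r in pinpoint(c,n)[:3]])
im=cv2.imread("pics/s10.png");v=np.hstack([im[220:320,200:300],t[120:220,220:320]])
cv2.imwrite("pics/s10c.png",cv2.resize(v,(800,400),interpolation=cv2.INTER_CUBIC))
E
```

```text
[(5.115, 0.67), (5.346, 0.61), (4.728, 0.57)]
{'time_s': 26.87, 'position': [446.57, -124.13, 320.89], 'wrist_force': [1.39, 1.31, -0.25], 'wrist_torque': [0.01, 0.01, -0.02], 'width': 70.07}
s10 [(68, 0.547, 0.63), (71, 0.504, 0.67), (74, 0.526, 0.66)]
side pointer [(0.86, [252.6, 273.9], [688.1, -34.4])]
side mark [(0.76, [248.4, 273.9], [696.7, -33.0]), (0.15, [327.0, 239.0], [529.5, -127.5])]
top pointer [(0.84, [275.8, 161.3], [691.1, -43.5])]
top mark [(0.63, [273.6, 156.8], [702.0, -38.2]), (0.26, [236.6, 182.0], [638.7, 51.4])]
```

View pics/s10c.png

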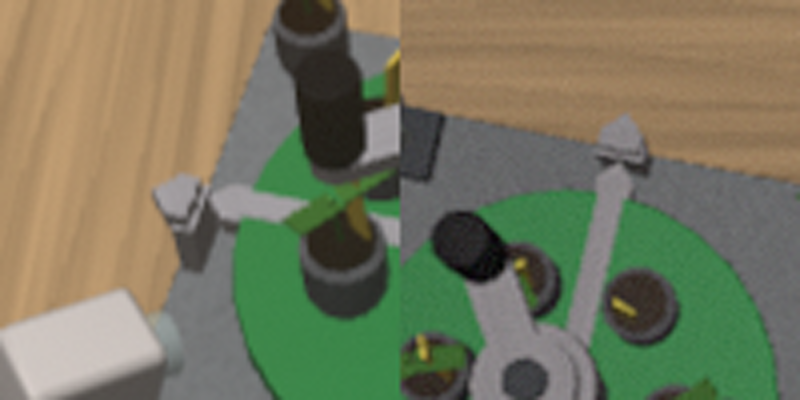

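The pointer tip (at about (615,168) in the top half of the crop) faces the mark tip (at about (622,158)), only millimetres apart. The crank is released and the arm is clear.

```bash
python3 -c "
from workcell import *
print(finish_job())"
```

```text
the job is handed in; nothing more can be done
None
```

The job is handed in at about 27 s of the 64 s allowed, verdict not shown. By my camera measurements the carousel averaged about 12 turns a minute over the last 8.9 s before the stop. It then stopped with its pointer facing the fixed one, millimetres apart, and the crank is released with the arm clear.

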